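Scoop the spare ball knobs into the trainer's parts well under its board

ROBOT

A 6-joint arm with a two-finger parallel gripper is mounted at the origin on the work surface. World frame = base frame: x ahead of the robot, y to its left, z up, the work surface at z = 0. Lengths are in mm, angles in rad, forces in N, time in s.
With the tool pointing down it reaches from about 275 to 1000 mm from the base axis. Payload 8.4 kg.
Tool frame: the origin (TCP) lies between the finger pads; the fingertips stand 22 mm ahead of it and the grasp point (between the pads) lies 3 mm ahead of it; z points along the fingers, y is the line along which they close (so a half turn about z gives the same grasp; the last joint's range is limited). The gripper opens to 85 mm and grips with 20 to 120 N. Pads are 22 mm wide; open, the fingers measure 114 mm over their backs; the gripper's body (76 mm by 85 mm) begins 54 mm behind the grasp point. The pads swing forward as they close: fully open they stand 13 mm farther back than shut.
Start: joints at [-1.169, 0.353, 1.633, -0, 1.155, -0.002], TCP at [245.571, -574.737, 253.281] pointing down, gripper open.
Joint ranges: [-2.63, 2.63], [-0.92, 2.1], [0.06, 2.66], [-1.3, 4.44], [0, 2.69], [-3.02, 3.02]. Speed limits (rad/s): [2.22, 2.22, 2.79, 3.14, 3.14, 3.14].

INTERFACE

Orientations are given as [roll, pitch, yaw] about the fixed x, y, z axes, in that order (R = Rz(yaw) Ry(pitch) Rx(roll)).
In Python, from rig import r, grab_frame gives the robot as it stands.
- The arm moves only by the shell command python3 -m inch 'ROWS' [FORCE]. ROWS is JSON, a list of rows, each a list of 7 numbers: the turn, a rotation vector about the tool's x, y, z as a fraction of full scale, then the shift along the tool's x, y, z as a fraction of full scale, then the closure, from 0 (fully open) to 1 (shut). In form: [[rx, ry, rz, dx, dy, dz, fingers], ...]. A call has 1 to 8 rows; each row shifts and turns the commanded pose from where the row before left it, along the tool's axes as they then stand; what a row does not reach is not made up. Full scale, the value 1, is 2.5 cm for a shift and pi rad for a turn. A row lasts 1/12 s, in which the tool goes at most 41.7 mm and 7.16 degrees, less where a joint would pass 70% of its speed; a pose out of reach is approached as far as the arm can. A call with a number of a shift or a turn outside -1 to 1 is refused whole. A call with a gripper value outside its range is refused whole. The fingers move at their own pace and stop on an object; FORCE is the grip in N (left out, the last holds). Time passes only in rows, so rows that do not move let the fingers close. It gives the time, the measured TCP pose, the force, the opening and the grip force at its end, in the units of the state.
- r.sense(): the state, without advancing time (a new reading comes with each control period).
- grab_frame(name): name is "side" or "top"; returns a dict with "pixels" (384x512x3 uint8, red, green, blue), "z_map" (384x512 float32, mm along the optical axis (not along the pixel's ray), 0 where there is no reading), "vertical_fov" (degrees; the focal length in pixels is half the picture's height over the tangent of half this angle, whatever the lens; pixels are square), "cx", "cy" (the principal point, pixels), "dist" ([k1, k2, p1, p2, k3] as OpenCV has them; the pictures are not rectified), "cam_to_world" (4x4, takes a point from camera to world coordinates). Camera axes: x right, y down, z forward; pixel columns grow to the right and rows downward; lengths in mm; the calibration is good to about 2 mm. A picture is of the moment at which its call begins.
- r.sign_off(): hands the job in; it is judged then, once.
The state is a dict: "clock": time; "qpos": joint angles; "qvel": joint speeds; "joint_efforts": joint torques, N m; "eef_pos": TCP position; "tcp_rot": TCP orientation; "contact_force": force on the tool from outside, world axes, zero at the start; "wrist_torque": the same for the moment, N m; "opening": opening from 0.0 (shut) to 1.0 (fully open); "grasp_force": force on a finger pad.
Only numpy, scipy, OpenCV 4.12 (cv2) and the standard library are available. Lean on these libraries where they do the work, as an engineer would, in place of code of your own. Each camera call takes 0.05 s, during which the arm holds its last target. There are 200 camera calls.

TASK

Lift the blue prototyping board off the trainer console by its handle and lay it flat on the middle of the grey pad. With the scoop, never with the fingers, transfer every red ball knob from the white tub into the console's parts well, stand the scoop level on the middle of its green mat again, and then lower the board back over the console's two pins until it lies flush, leaving the mouse, mug, meter and screwdriver where they are.

Things in the scene. Friction and masses are not known exactly. Their poses are not given: they have to be found in the camera images.
- tub: White open tub fixed to the bench, 40 mm high; origin under its middle. A divider along its x makes two lanes centred on y = -39 and +39 mm, each 74 mm wide inside, floor 6 mm above the bench. Inside, a lane runs from the vertical near wall at x = -102 mm to the far wall, whose foot is at x = +70 mm and which leans outward 38 degrees. The ball knobs start between x = +8 and +67 mm.
- console: White trainer console fixed to the bench, 198 (x) x 176 (y) mm, top face 52 mm above the bench; black dials up to 12 mm tall on top along its -x edge. Origin on the bench below the middle of its well: a square pit in its top, 110 x 110 mm, 46 mm deep, with a black liner.
- well (a point): Middle of the well's floor, 6 mm above the bench; x and y along the well's sides (the console's axes).
- seat (a point): Centre of the well's mouth in the console's top face (52 mm up), where the middle of the board's underside belongs; x, y as the console. Two steel locating pins stand on the top face at y = -70 and +70 mm: 8 mm diameter, 16 mm tall, the upper 6 mm tapered to 3 mm.
- board_under (a point): Middle of the underside of the blue prototyping board, z up: plate 140 (x) x 164 (y) x 6 mm, 250 g, two 11 mm through holes at y = -70 and +70 mm, two white breadboard strips 28 x 140 x 8 mm on top along y at x = -54 and +54 mm. Starts seated on the pins, loose, over the well. The same either way round.
- board_handle (a point): Middle of the grip part of the board's black bar handle, 32 mm above the underside; bar 16 mm wide (x), 70 mm long (y), from the plate's top (6 mm) to 46 mm above the underside.
- pad: Grey pad fixed to the bench, 190 x 210 mm, 2 mm thick, origin under its centre on the bench: where the board is laid meanwhile.
- mat: Green mat fixed to the bench, 130 x 120 mm, 2 mm thick, origin under its centre on the bench: the scoop's place.
- scoop_pan (a point): Aluminium scoop, 100 g, standing level on the mat: middle of its flat pan's underside; x to the open front edge (at x = +36 mm), z up. Pan 72 mm long (x), 67 mm wide (y; 63 mm inside), floor 2 mm thick, back and side walls 26 mm high (the sides stop 16 mm short of the front edge).
- scoop_grip (a point): Middle of the scoop's orange grip, held over the pan by a slanting stem from its back wall: 10 mm behind (x = -10 mm) and 69 mm above the middle of the pan's underside; same axes as the pan. The grip is a block 44 mm long, 16 mm thick (front to back) and 30 mm wide (y), its top leaning back (-x) 15 degrees; its flat front and back faces are the best to hold.
- knob0_c (a point): Centre of a red ball knob, a plain ball 18 mm across, 11 g, lying in one of the tub's lanes (up to eight of them; absent ones read None).
- knob1_c (a point): Centre of a red ball knob, a plain ball 18 mm across, 11 g, lying in one of the tub's lanes (up to eight of them; absent ones read None).
- knob2_c (a point): Centre of a red ball knob, a plain ball 18 mm across, 11 g, lying in one of the tub's lanes (up to eight of them; absent ones read None).
- knob3_c (a point): Centre of a red ball knob, a plain ball 18 mm across, 11 g, lying in one of the tub's lanes (up to eight of them; absent ones read None).
- knob4_c (a point): Centre of a red ball knob, a plain ball 18 mm across, 11 g, lying in one of the tub's lanes (up to eight of them; absent ones read None).
- knob5_c (a point): Centre of a red ball knob, a plain ball 18 mm across, 11 g, lying in one of the tub's lanes (up to eight of them; absent ones read None).
- knob6_c (a point): Centre of a red ball knob, a plain ball 18 mm across, 11 g, lying in one of the tub's lanes (up to eight of them; absent ones read None).
- knob7_c (a point): Centre of a red ball knob, a plain ball 18 mm across, 11 g, lying in one of the tub's lanes (up to eight of them; absent ones read None).
- mouse: Bystander: a black computer mouse, 60 mm across, 34 mm high; origin at its underside middle. Leave it alone.
- mug: Bystander: a blue mug, 80 mm across, 90 mm high; origin at its underside middle. Leave it alone.
- meter: Bystander: a yellow multimeter, 150 x 78 x 40 mm; origin at its underside middle. Leave it alone.
- screwdriver: Bystander: a screwdriver; origin at its underside middle. Leave it alone.
Mind the look-alikes: they are no part of the job. Of the things that look like the part that bears board_under, the larger one is meant. Leave any pink look-alike of the part that bears scoop_pan alone.

How it is judged:
By the outcome, as a careful person would: the job done as asked, in the order asked, and still so for the second after the job is handed in, with the robot touching nothing.
Of knob0, knob1, knob2, knob3, knob4, knob5, knob6, knob7 only 4 to 8 are there at a start; the rules pass over those that are not, and their reading is None.
At some moment in a run one of board may be knocked a few centimetres aside while the robot is not near it.
It also fails if it takes over 200 s, if anything falls off the work surface, if the arm or the gripper's body presses on something with over 40 N, if the wrist force passes 120 N, or if a joint passes its speed limit or range.

## Working session

There is one attempt and no reset: what is moved stays moved. The work goes in short steps, Python scripts to look and compute and a shell command to move; the robot and the scene stay as the last step left them, time stands still between calls to the robot, and variables do not carry over. Pictures are saved under pics/ and viewed, at most 14 in all, crops included, and the job is handed in when it is done.

```bash
ls; mkdir -p pics; cat > h.py <<'E'
import numpy as np, cv2
from rig import r, grab_frame
def K(f):
    h=f["pixels"].shape[0]; fl=h/2/np.tan(np.radians(f["vertical_fov"])/2)
    return np.array([[fl,0,f["cx"]],[0,fl,f["cy"]],[0,0,1.]])
def rays(f,uv):
    n=cv2.undistortPoints(np.array(uv,float).reshape(-1,1,2),K(f),np.array(f["dist"],float)).reshape(-1,2)
    return np.c_[n,np.ones(len(n))]
def plane(f,uv,z):
    T=np.array(f["cam_to_world"]); d=rays(f,uv)@T[:3,:3].T; o=T[:3,3]
    return o+d*((z-o[2])/d[:,2])[:,None]
def depth(f,uv):
    T=np.array(f["cam_to_world"]); uv=np.array(uv).reshape(-1,2)
    z=f["z_map"][uv[:,1].astype(int),uv[:,0].astype(int)]
    return (rays(f,uv)*z[:,None])@T[:3,:3].T+T[:3,3]
def cloud(f):
    v,u=np.mgrid[:384,:512]; return depth(f,np.c_[u.ravel(),v.ravel()]).reshape(384,512,3)
def save(f,n,box=None,s=1):
    im=f["pixels"][:,:,::-1]
    if box: im=im[box[1]:box[3],box[0]:box[2]]
    cv2.imwrite(f"pics/{n}.png",cv2.resize(im,None,fx=s,fy=s))
E
python3 - <<'E'
from h import *
for n in("top","side"):
    f=grab_frame(n); save(f,n+"0",s=1.5); print(n,np.round(f["cam_to_world"],3).tolist(),f["vertical_fov"],f["cx"],f["cy"],f["dist"])
print(r.sense())
E
```

```text
pics
top [[-0.003, -0.997, 0.073, 418.212], [-1.0, 0.001, -0.017, 57.421], [0.017, -0.073, -0.997, 1204.09], [0.0, 0.0, 0.0, 1.0]] 54.38419373828014 256.59415525441835 187.8058866575735 [0.02417604 0.         0.         0.         0.        ]
side [[-0.734, -0.527, 0.428, -48.044], [-0.679, 0.575, -0.457, 605.519], [-0.006, -0.626, -0.78, 1033.659], [0.0, 0.0, 0.0, 1.0]] 52.95516710700832 250.8626825893928 191.11435097574457 [0.01927187 0.         0.         0.         0.        ]
{'clock': 0.1, 'qpos': array([-1.16939218e+00,  3.53585267e-01,  1.63407420e+00, -3.36755523e-05,
        1.15518396e+00, -2.40977315e-03]), 'qvel': array([-5.98122498e-04, -2.35340032e-05, -2.75832817e-03, -1.35833644e-03,
        3.26555292e-04, -1.23340207e-03]), 'joint_efforts': array([-3.46867355e-04, -6.06359768e+01, -3.42820680e+01, -6.10869188e-05,
        3.98805845e-03,  6.58334699e-06]), 'eef_pos': array([ 245.40787926, -574.36555862,  252.62656882]), 'tcp_rot': array([-3.14034180e+00,  2.77775124e-05,  4.03827555e-01]), 'contact_force': array([ 1.41569361, -0.11726154,  1.00829434]), 'wrist_torque': array([-0.01800479, -0.00870047, -0.02323328]), 'grasp_force': 0.0, 'opening': 0.9993894201910578}
```

View pics/top0.png

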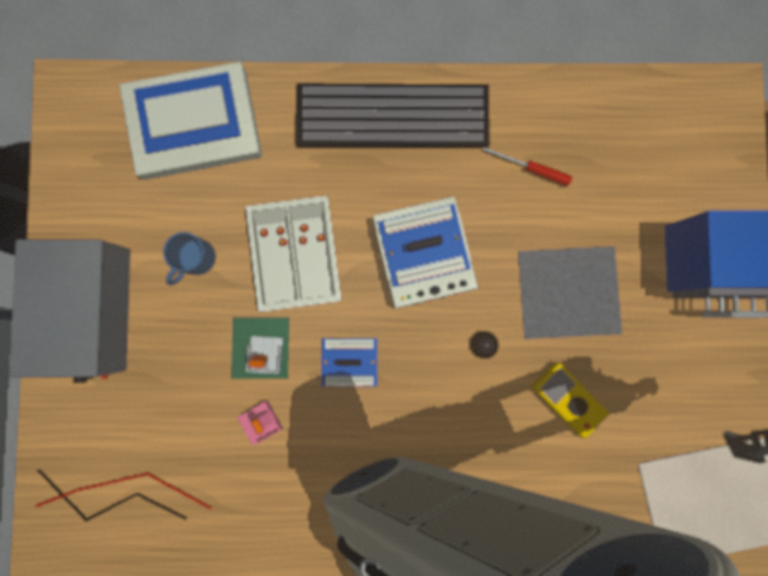

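View pics/side0.png

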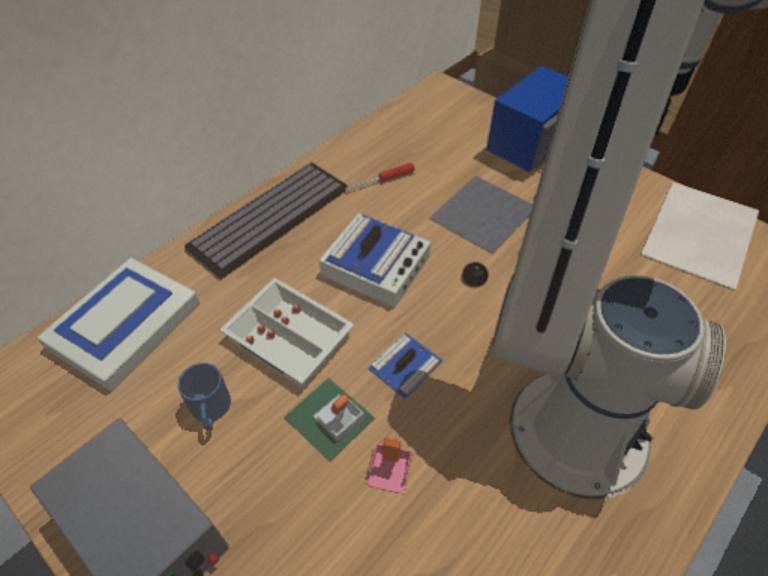

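The top view (1.5x pixels) shows the big blue board with a black handle on the console at (425,245). Its small look-alike is at (350,362). The metal scoop with orange grip is at (265,355) on the green mat, and the pink look-alike is at (260,422). The tub is at (293,253) with 6 red balls around (264–321, 228–242). The pad is at (570,292).

Targets: the large board on the console and the metal scoop on the mat.

```bash
cat > meas.py <<'E'
from h import *
def rect(P):
    c,s,a=cv2.minAreaRect(P[:,:2].astype(np.float32)); return np.round(c,1),np.round(s,1),round(a,1)
def big(m,roi):
    mm=np.zeros(m.shape,np.uint8); x0,y0,x1,y1=roi; mm[y0:y1,x0:x1]=m[y0:y1,x0:x1]
    n,l,st,_=cv2.connectedComponentsWithStats(mm); k=1+np.argmax(st[1:,4]); return l==k
def contour_rect(f,m,z):
    c=max(cv2.findContours(m.astype(np.uint8),cv2.RETR_EXTERNAL,cv2.CHAIN_APPROX_NONE)[0],key=cv2.contourArea)
    return rect(plane(f,c.reshape(-1,2),z))
def hsv(f): return cv2.cvtColor(f["pixels"],cv2.COLOR_RGB2HSV).astype(int)
def knobs(f,roi=None):
    H=hsv(f); m=((H[...,0]<12)|(H[...,0]>172))&(H[...,1]>110)&(H[...,2]>60)
    return m
E
python3 - <<'E'
from meas import *
f=grab_frame("top"); C=cloud(f); H=hsv(f); Z=C[...,2]
print("z bench",np.median(Z[300:320,40:60]))
S=lambda *a:tuple(int(v/1.5) for v in a)
b=big((H[...,0]>100)&(H[...,0]<125)&(H[...,1]>120),S(360,190,490,310)); print("boardblue",contour_rect(f,b,58),np.median(Z[b]))
g=big((H[...,0]>60)&(H[...,0]<95)&(H[...,1]>70),S(220,310,300,390)); print("mat",contour_rect(f,g,2))
con=big((Z>40)&(Z<66),S(360,190,490,310));print("console",contour_rect(f,con,52))
tub=big((Z>28)&(Z<50),S(235,190,350,320));print("tub",contour_rect(f,tub,40))
p=big((H[...,1]<50),S(505,235,640,350));print("pad",contour_rect(f,p,2))
roi=S(420-25,220,450,270); h=big(H[...,2]<60,S(395,220,455,270));print("handle",contour_rect(f,h,46),np.percentile(Z[h],[50,95]))
k=knobs(f); mm=np.zeros_like(k); x0,y0,x1,y1=S(250,205,335,300); mm[y0:y1,x0:x1]=k[y0:y1,x0:x1]
n,l,st,ce=cv2.connectedComponentsWithStats(mm.astype(np.uint8))
for i in range(1,n): print("knob",st[i,4],np.round(plane(f,ce[i:i+1],15)[0],1),round(float(np.median(Z[l==i])),1))
sc=big((Z>18)&(Z<36),S(225,310,300,390));print("scoop rim",contour_rect(f,sc,26),sc.sum())
o=big((H[...,0]<22)&(H[...,1]>140),S(240,340,290,375));print("grip",o.sum(),np.percentile(Z[o],[10,50,90]),C[o].mean(0))
white=big((H[...,1]<60)&(H[...,2]>90),S(225,310,300,390));print("scoop gray",contour_rect(f,white,10),white.sum())
save(f,"scoop",S(225,305,300,385),10); save(f,"tubcons",S(235,190,490,315),4)
E
```

```text
z bench 0.05060169686805693
boardblue (array([578.6, -41.2]), array([131.5, 157.8]), 13.3) 57.99397418950707
mat (array([367.4, 303. ]), array([112.1, 117.1]), 89.6)
console (array([566.7, -44. ]), array([197.6, 176.5]), 13.5)
tub (array([565.2, 229.6]), array([222.6, 171.5]), 7.6)
pad (array([ 484. , -359.8]), array([186.1, 206.9]), 3.1)
handle (array([573.9, -11.5]), array([7. , 1.4]), 26.2) [94.45503868 95.37898939]
knob 8 [620.4 209.8  15. ] 20.7
knob 8 [610.6 294.5  15. ] 20.7
knob 9 [614.6 261.   15. ] 22.0
knob 8 [600.2 175.   15. ] 22.0
knob 7 [595.5 211.2  15. ] 21.5
knob 7 [590.  253.4  15. ] 21.8
scoop rim (array([346.4, 291.6]), array([68.4, 56. ]), 86.9) 89
grip 66 [78.63254654 90.15839222 94.54191444] [343.53400141 290.33751428  88.3051192 ]
scoop gray (array([352.8, 293.9]), array([77.8, 81.8]), 85.9) 523
```

View pics/scoop.png

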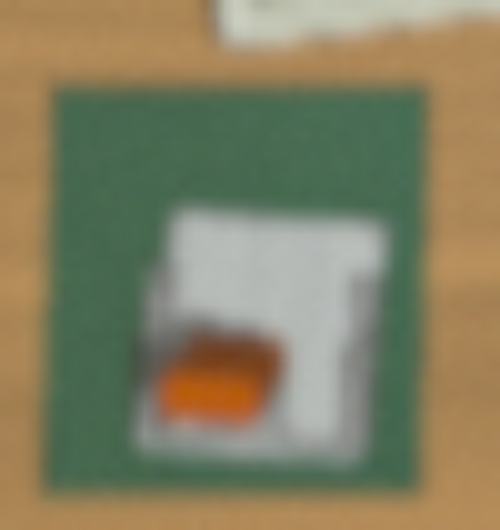

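View pics/tubcons.png

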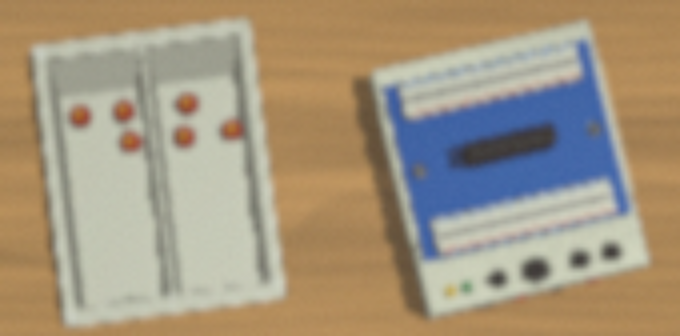

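The scoop crop confirms the metal scoop, with its open front edge at crop (175–388, 215), facing +x, and the orange grip at (220,380). The tub and console crop shows three balls in each lane, the handle at (505,145), and the pins at (420,170) and (593,128).

```bash
cat >> h.py <<'E'
from scipy.spatial.transform import Rotation as Ro
def go(p,rpy=None):
    s=r.sense(); R=Ro.from_euler("xyz",s["tcp_rot"]); d=R.inv().apply(np.array(p)-s["eef_pos"])/25
    print("shift units",np.round(d,2),end=" ")
    if rpy is not None: print("turn deg/units",np.round((R.inv()*Ro.from_euler("xyz",rpy)).as_rotvec()/np.pi,4),end="")
    print()
E
python3 - <<'E'
from meas import *
f=grab_frame("top"); C=cloud(f); H=hsv(f); Z=C[...,2]
def crop(c,o,s): return (np.array(c,float)+.5)/s-.5+o
cr=lambda c:crop(c,(150,203),10)
F=plane(f,cr([(175,212),(388,222)]),4); B=plane(f,cr([(135,448),(358,465)]),28)
print("front",F.round(1).tolist(),"back",B.round(1).tolist(), "w",np.linalg.norm(F[0]-F[1]),np.linalg.norm(B[0]-B[1]))
fm,bm=F.mean(0),B.mean(0); d=F[0]-F[1]; print("yaw front",np.degrees(np.arctan2(-d[0],d[1])), "len yaw",np.degrees(np.arctan2(*(fm-bm)[[1,0]])),"mid",((fm+bm)/2).round(1),np.linalg.norm((fm-bm)[:2]))
H0=H[...,0];m=(H0>60)&(H0<95)&(H[...,1]>50); m[:208]=0;m[258:]=0;m[:,:148]=0;m[:,198:]=0
v,u=np.where(m);print("mat px",u.min(),u.max(),v.min(),v.max()); 
M=plane(f,[(152+2.9,212),(192.2,212),(154.2,252),(191.6,252)],2);print("mat eye",M.round(1).tolist())
P=plane(f,crop([(420,170),(593,128)],(156,126),4),66);d=P[0]-P[1];print("pins",P.round(1).tolist(),np.linalg.norm(d),np.degrees(np.arctan2(-d[0],d[1])),P.mean(0))
h=np.zeros_like(m);h[140:180,262:306]=(Z[140:180,262:306]>75);h&=~np.zeros_like(h)
print("handle",rect(C[h]),h.sum(),C[h].mean(0))
o=np.zeros_like(m);o[215:255,155:195]=Z[215:255,155:195]>60;print("grip",rect(C[o]),o.sum(),C[o].mean(0))
K6=np.array([[620.4,209.8],[610.6,294.5],[614.6,261],[600.2,175],[595.5,211.2],[590,253.4]])-[565.2,229.6]
a=np.radians(7.6);print("knobs in tub",(K6@np.array([[np.cos(a),-np.sin(a)],[np.sin(a),np.cos(a)]])).round(0).tolist())
go([578,-41,200],[np.pi,0,0])
E
```

```text
front [[391.8, 322.1, 4.0], [388.3, 254.7, 4.0]] back [[319.5, 328.0, 28.0], [313.9, 259.1, 28.0]] w 67.53537999137404 69.08014407270947
yaw front -2.9187492800339316 len yaw -4.012380096363649 mid [353.4 291.   16. ] 73.49667987831099
mat px 155 191 213 250
mat eye [[429.2, 361.6, 2.0], [428.8, 243.2, 2.0], [303.0, 361.5, 2.0], [302.2, 243.7, 2.0]]
pins [[561.9, 25.6, 66.0], [594.3, -107.7, 66.0]] 137.1148648736894 13.6771284049813 [578.12414561 -41.05205785  66.        ]
handle (array([519.1,   8.5]), array([ 51.2, 218.3]), 50.9) 147 [573.9920756  -37.88166235 126.0007071 ]
grip (array([373.1, 180.6]), array([ 27.1, 260.9]), 14.2) 97 [349.90396786 273.43071207 165.7277835 ]
knobs in tub [[52.0, -27.0], [54.0, 58.0], [53.0, 25.0], [27.0, -59.0], [28.0, -22.0], [28.0, 20.0]]
shift units [ 20.62 -14.39   2.13] turn deg/units [-3.000e-04  1.000e-04  1.285e-01]
```

```bash
A='[0,0,0,0.86,-0.6,0.09,0.4]'; 
python3 -m inch '[[0,0,0,0.86,-0.6,0.09,0.4],[0,0,0,0.86,-0.6,0.09,0.4],[0,0,0,0.86,-0.6,0.09,0.4],[0,0,0,0.86,-0.6,0.09,0.4],[0,0,0,0.86,-0.6,0.09,0.4],[0,0,0,0.86,-0.6,0.09,0.4],[0,0,0,0.86,-0.6,0.09,0.4],[0,0,0,0.86,-0.6,0.09,0.4]]' 60
python3 -m inch '[[0,0,0,0.86,-0.6,0.09,0.4],[0,0,0,0.86,-0.6,0.09,0.4],[0,0,0,0.86,-0.6,0.09,0.4],[0,0,0,0.86,-0.6,0.09,0.4],[0,0,0,0.86,-0.6,0.09,0.4],[0,0,0,0.86,-0.6,0.09,0.4],[0,0,0,0.86,-0.6,0.09,0.4],[0,0,0,0.86,-0.6,0.09,0.4]]'
python3 -m inch '[[0,0,0,0.86,-0.6,0.09,0.4],[0,0,0,0.86,-0.6,0.09,0.4],[0,0,0,0.86,-0.6,0.09,0.4],[0,0,0,0.86,-0.6,0.09,0.4],[0,0,0,0.86,-0.6,0.09,0.4],[0,0,0,0.86,-0.6,0.09,0.4],[0,0,0,0.86,-0.6,0.09,0.4],[0,0,0,0.86,-0.6,0.09,0.4]]'
python3 -m inch '[[0,0,-0.0373,0,0,0,0.4],[0,0,-0.0373,0,0,0,0.4],[0,0,-0.0373,0,0,0,0.4],[0,0,-0.0373,0,0,0,0.4],[0,0,-0.0373,0,0,0,0.4],[0,0,-0.0373,0,0,0,0.4]]'
python3 -m inch '[[0,0,-0.0373,0,0,0,0.4],[0,0,-0.0373,0,0,0,0.4],[0,0,-0.0373,0,0,0,0.4],[0,0,-0.0373,0,0,0,0.4],[0,0,-0.0373,0,0,0,0.4],[0,0,-0.0373,0,0,0,0.4]]'
python3 - <<'E'
from h import *
go([578.3,-41.1,87],[np.pi,0,np.radians(103.5)]); print(r.sense()["tcp_rot"])
f=grab_frame("side"); save(f,"s1",(180,100,330,220),4)
E
```

```text
clock: 0.87
eef_pos: [357.0, -395.6, 235.1]
tcp_rot: [-3.142, 0.0, 0.404]
contact_force: [0.2, -0.2, -0.9]
opening: 0.6
grasp_force: 0.0
clock: 1.53
eef_pos: [468.1, -217.6, 217.2]
tcp_rot: [-3.142, -0.0, 0.404]
contact_force: [0.1, -0.3, 0.2]
opening: 0.601
grasp_force: 0.0
clock: 2.2
eef_pos: [579.1, -39.7, 199.1]
tcp_rot: [-3.142, 0.0, 0.404]
contact_force: [0.6, -0.4, 0.1]
opening: 0.6
grasp_force: 0.0
clock: 2.7
eef_pos: [578.5, -40.9, 199.1]
tcp_rot: [-3.141, 0.0, 1.113]
contact_force: [0.7, -0.0, 0.6]
opening: 0.597
grasp_force: 0.0
clock: 3.2
eef_pos: [578.5, -40.9, 199.1]
tcp_rot: [-3.141, -0.0, 1.816]
contact_force: [-0.1, 0.4, -0.3]
opening: 0.601
grasp_force: 0.0
shift units [-0.01 -0.01  4.49] turn deg/units [-0.0001 -0.      0.003 ]
[-3.14133779e+00 -8.50112666e-05  1.81578926e+00]
```

View pics/s1.png

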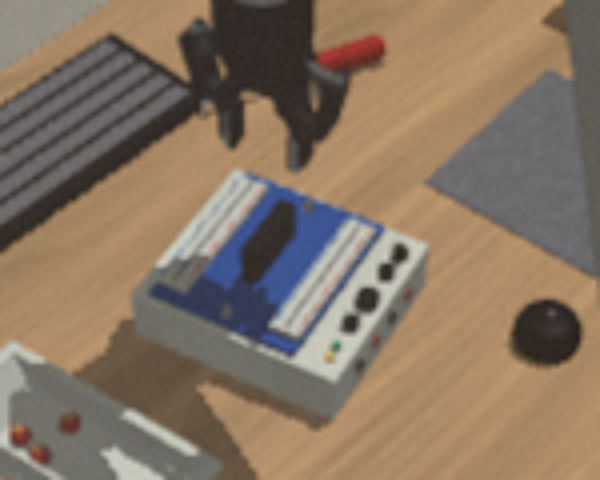

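The gripper hangs over the console at crop (265,130), with its fingers straddling the handle across its width. I'll descend and grip.

```bash

python3 -m inch '[[0,0,0.003,0,0,0.7,0.55],[0,0,0,0,0,0.7,0.55],[0,0,0,0,0,0.7,0.55],[0,0,0,0,0,0.7,0.55],[0,0,0,0,0,0.7,0.55],[0,0,0,0,0,0.5,0.55],[0,0,0,0,0,0.37,0.55]]' 70
python3 -m inch '[[0,0,0,0,0,0,1],[0,0,0,0,0,0,1],[0,0,0,0,0,0,1],[0,0,0,0,0,0,1],[0,0,0,0,0,0,1],[0,0,0,0,0,0,1]]' 70
```

```text
clock: 3.83
eef_pos: [578.1, -40.9, 88.7]
tcp_rot: [-3.14, -0.0, 1.799]
contact_force: [-0.1, 0.1, 1.1]
opening: 0.443
grasp_force: 0.0
clock: 4.33
eef_pos: [578.8, -40.9, 90.5]
tcp_rot: [3.141, 0.0, 1.801]
contact_force: [-0.3, -0.8, -2.3]
opening: 0.175
grasp_force: 70.0
```

```bash

python3 -m inch '[[0,0,0,0,0,-0.2,1],[0,0,0,0,0,-0.3,1],[0,0,0,0,0,-0.5,1],[0,0,0,0,0,-0.7,1],[0,0,0,0,0,-0.7,1],[0,0,0,0,0,-0.7,1],[0,0,0,0,0,-0.6,1],[0,0,0,0,0,-0.3,1]]'
python3 -m inch '[[0,0,0,-0.4,-0.23,0,1],[0,0,0,-0.8,-0.46,0,1],[0,0,0,-0.8,-0.46,0,1],[0,0,0,-0.8,-0.46,0,1],[0,0,0,-0.8,-0.46,0,1],[0,0,0,-0.8,-0.46,0,1],[0,0,0,-0.8,-0.46,0,1],[0,0,0,-0.8,-0.46,0,1]]'
python3 -m inch '[[0,0,0,-0.8,-0.46,0,1],[0,0,0,-0.8,-0.46,0,1],[0,0,0,-0.8,-0.46,0,1],[0,0,0,-0.8,-0.46,0,1],[0,0,0,-0.8,-0.46,0,1],[0,0,0,-0.8,-0.46,0,1],[0,0,0,-0.76,-0.4,0,1],[0,0,0,0,0,0,1]]'
python3 -m inch '[[0,0,0.015,0,0,0,1],[0,0,0.02,0,0,0,1],[0,0,0.016,0,0,0,1],[0,0,0.005,0,0,0,1],[0,0,0,0,0,0,1]]'
python3 - <<'E'
from meas import *
go([484,-359.8,42],[np.pi,0,np.radians(93.1)]); print(r.sense()["opening"])
f=grab_frame("top"); save(f,"t2",s=1.5)
H=hsv(f);con=big((H[...,1]<70)&(H[...,2]>0),(330,150,430,240));print(con.sum())
E
```

```text
clock: 5.0
eef_pos: [579.8, -41.1, 193.4]
tcp_rot: [3.138, 0.001, 1.801]
contact_force: [0.9, 0.9, -3.1]
opening: 0.17
grasp_force: 70.0
clock: 5.67
eef_pos: [527.6, -208.0, 189.6]
tcp_rot: [-3.141, -0.0, 1.801]
contact_force: [0.7, -0.6, -2.8]
opening: 0.177
grasp_force: 70.0
clock: 6.33
eef_pos: [481.9, -363.6, 189.7]
tcp_rot: [-3.141, 0.001, 1.799]
contact_force: [-0.6, 0.7, -3.1]
opening: 0.175
grasp_force: 70.0
clock: 6.75
eef_pos: [483.0, -359.8, 189.6]
tcp_rot: [-3.141, -0.001, 1.625]
contact_force: [0.1, 0.5, -2.3]
opening: 0.177
grasp_force: 70.0
shift units [-0.01  0.04  5.91] turn deg/units [-0.0002 -0.0002 -0.    ]
0.17650767324866445
4171
```

View pics/t2.png

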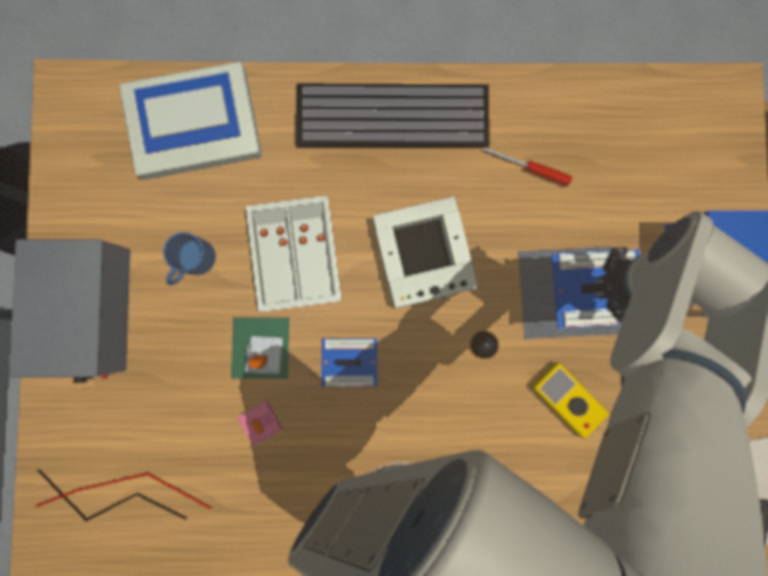

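The board hangs over the pad, with the gripper at (605,285). The well is open at (422,246). Nothing else has moved, so I'll lower.

```bash

python3 -m inch '[[0,0,0,0,0.04,0.4,1],[0,0,0,0,0,0.9,1],[0,0,0,0,0,0.9,1],[0,0,0,0,0,0.9,1],[0,0,0,0,0,0.9,1],[0,0,0,0,0,0.9,1],[0,0,0,0,0,0.6,1],[0,0,0,0,0,0.3,1]]'
python3 -m inch '[[0,0,0,0,0,0.1,1],[0,0,0,0,0,0.05,1],[0,0,0,0,0,0,1],[0,0,0,0,0,0,1]]'
```

```text
clock: 7.47
eef_pos: [483.2, -358.8, 42.1]
tcp_rot: [-3.139, -0.002, 1.626]
contact_force: [0.2, 0.4, -3.6]
opening: 0.177
grasp_force: 70.0
clock: 7.8
eef_pos: [485.2, -360.4, 42.2]
tcp_rot: [3.14, 0.001, 1.625]
contact_force: [-0.1, 0.9, -2.8]
opening: 0.175
grasp_force: 70.0
```

```bash

python3 -m inch '[[0,0,0,0,0,0.06,1],[0,0,0,0,0,0,1]]'
python3 -m inch '[[0,0,0,0,0,0.06,1],[0,0,0,0,0,0,1]]'
python3 -c "
from h import *
print(r.sense()['eef_pos'],r.sense()['contact_force'])"
```

```text
clock: 7.97
eef_pos: [484.8, -360.2, 40.4]
tcp_rot: [3.141, 0.001, 1.625]
contact_force: [0.1, -0.5, -1.9]
opening: 0.174
grasp_force: 70.0
clock: 8.13
eef_pos: [484.9, -360.2, 40.0]
tcp_rot: [3.141, 0.001, 1.625]
contact_force: [-3.9, 1.6, 12.4]
opening: 0.18
grasp_force: 72.2
[ 484.90275676 -360.21701294   39.95643127] [-3.90797561  1.64165848 12.36516304]
```

```bash

python3 -m inch '[[0,0,0,0,0,-0.05,0.4],[0,0,0,0,0,0,0.4],[0,0,0,0,0,0,0.4],[0,0,0,0,0,-0.3,0.4],[0,0,0,0,0,-0.6,0.4],[0,0,0,0,0,-1,0.4],[0,0,0,0,0,-1,0.4],[0,0,0,0,0,-1,0.4]]'
python3 -m inch '[[0,0,0,0,0,-1,0.4],[0,0,0,0,0,-1,0.4],[0,0,0,0,0,-0.5,0.4]]'
python3 - <<'E'
from meas import *
f=grab_frame("top"); H=hsv(f); Z=cloud(f)[...,2]
print("grip top", plane(f,[((212.5)/10-.5+150,(393.5)/10-.5+203)],92), [Z[242,171]])
b=np.array([343.4,291.6,71.]); R=Ro.from_euler("xyz",[np.radians(165),0,np.radians(86.5)]); t=b-R.as_matrix()[:,2]*5
print("tcp",t, "pre",t-R.as_matrix()[:,2]*90)
go(t-R.as_matrix()[:,2]*90,[np.radians(165),0,np.radians(86.5)])
m=big((H[...,0]>100)&(H[...,0]<125)&(H[...,1]>120),(345,160,430,230)); print("board",contour_rect(f,m,8)); print(r.sense()["eef_pos"])
E
```

```text
clock: 8.8
eef_pos: [484.4, -359.8, 138.3]
tcp_rot: [-3.141, -0.0, 1.625]
contact_force: [1.2, -0.7, -0.2]
opening: 0.596
grasp_force: 0.0
clock: 9.05
eef_pos: [485.5, -360.7, 203.1]
tcp_rot: [3.139, 0.003, 1.625]
contact_force: [1.0, -0.7, 0.4]
opening: 0.597
grasp_force: 0.0
grip top [[340.76084822 291.05939303  92.        ]] [np.float64(93.21560678179458)]
tcp [342.10831852 291.67900262  75.82962913] pre [318.85805194 293.10104985 162.7629535 ]
shift units [26.5  -5.28  1.54] turn deg/units [-0.0817 -0.0036  0.0365]
board (array([ 485.2, -362.3]), array([ 74.6, 159.5]), 4.0)
[ 486.15401492 -361.1344598   204.35018385]
```

```bash

python3 -m inch '[[0,0,0,0.6,-0.1,0,0.4],[0,0,0,1,-0.2,0,0.4],[0,0,0,1,-0.2,0,0.4],[0,0,0,1,-0.2,0,0.4],[0,0,0,1,-0.2,0,0.4],[0,0,0,1,-0.2,0,0.4],[0,0,0,1,-0.2,0,0.4],[0,0,0,1,-0.2,0,0.4]]'
python3 -m inch '[[0,0,0,1,-0.2,0,0.4],[0,0,0,1,-0.2,0,0.4],[0,0,0,1,-0.2,0,0.4],[0,0,0,1,-0.2,0,0.4],[0,0,0,1,-0.2,0,0.4],[0,0,0,1,-0.2,0,0.4],[0,0,0,1,-0.2,0,0.4],[0,0,0,1,-0.2,0,0.4]]'
python3 -m inch '[[0,0,0,1,-0.2,0,0.4],[0,0,0,1,-0.2,0,0.4],[0,0,0,1,-0.2,0,0.4],[0,0,0,1,-0.2,0,0.4],[0,0,0,1,-0.2,0,0.4],[0,0,0,1,-0.2,0,0.4],[0,0,0,1,-0.2,0,0.4],[0,0,0,1,-0.2,0,0.4]]'
python3 -m inch '[[0,0,0,1,-0.2,0.5,0.4],[0,0,0,1,-0.2,0.5,0.4],[0,0,0,0.9,-0.18,0.5,0.4],[-0.025,0,0.012,0,0,0,0.4],[-0.03,0,0.012,0,0,0,0.4],[-0.027,-0.0036,0.0125,0,0,0,0.4],[0,0,0,0,0,0,0.4],[0,0,0,0,0,0,0.4]]'
python3 - <<'E'
from meas import *
go([343,291.6,76],[np.radians(165),0,np.radians(86.5)])
f=grab_frame("side"); save(f,"s3",(180,220,310,320),4)
E
```

```text
clock: 9.77
eef_pos: [435.9, -171.0, 198.7]
tcp_rot: [-3.141, -0.001, 1.624]
contact_force: [0.8, 1.3, 0.3]
opening: 0.599
grasp_force: 0.0
clock: 10.43
eef_pos: [385.2, 26.4, 198.9]
tcp_rot: [-3.141, -0.0, 1.624]
contact_force: [0.0, 0.2, -0.6]
opening: 0.601
grasp_force: 0.0
clock: 11.1
eef_pos: [334.5, 223.8, 198.9]
tcp_rot: [-3.141, 0.0, 1.625]
contact_force: [0.1, -0.3, -0.7]
opening: 0.597
grasp_force: 0.0
clock: 11.77
eef_pos: [315.9, 294.2, 161.3]
tcp_rot: [2.898, -0.001, 1.518]
contact_force: [-0.1, 0.3, -0.3]
opening: 0.598
grasp_force: 0.0
shift units [-0.05  0.23  3.57] turn deg/units [-0.0057 -0.0009  0.0027]
```

View pics/s3.png

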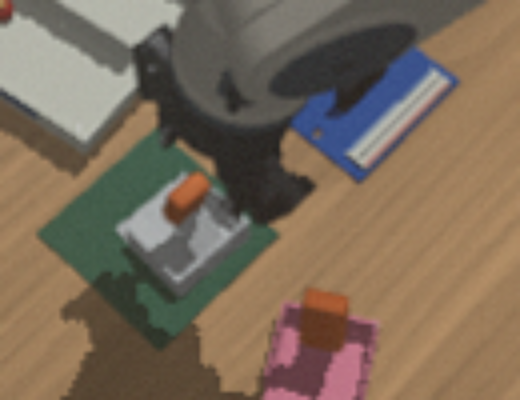

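The gripper sits above the orange grip at crop (187,197), tilted along it. I'll descend along the tool axis and close.

```bash

python3 -m inch '[[-0.0057,0,0.0027,-0.05,0.23,0,0.4],[0,0,0,0,0,0.7,0.4],[0,0,0,0,0,0.7,0.4],[0,0,0,0,0,0.7,0.4],[0,0,0,0,0,0.7,0.4],[0,0,0,0,0,0.5,0.4],[0,0,0,0,0,0.27,0.4],[0,0,0,0,0,0,0.4]]' 30
python3 -m inch '[[0,0,0,0,0,0,0.6],[0,0,0,0,0,0,0.7],[0,0,0,0,0,0,0.8],[0,0,0,0,0,0,1],[0,0,0,0,0,0,1],[0,0,0,0,0,0,1]]' 30
python3 -m inch '[[0,0,0,0,0,0,1],[0,0,0,0,0,0,1]]' 110
```

```text
clock: 12.48
eef_pos: [346.4, 290.7, 76.0]
tcp_rot: [2.879, -0.002, 1.505]
contact_force: [0.0, 0.1, 0.6]
opening: 0.598
grasp_force: 0.0
clock: 12.98
eef_pos: [346.2, 291.9, 77.9]
tcp_rot: [2.876, -0.005, 1.506]
contact_force: [-0.2, -1.1, 7.9]
opening: 0.188
grasp_force: 31.9
clock: 13.15
eef_pos: [346.3, 292.0, 78.1]
tcp_rot: [2.876, -0.005, 1.506]
contact_force: [-0.5, -2.1, 10.5]
opening: 0.171
grasp_force: 107.1
```

```bash

python3 -m inch '[[0,0,0,0,0.05,-0.2,1],[0,0,0,0,0.13,-0.48,1],[0,0,0,0,0.26,-0.96,1],[0,0,0,0,0.26,-0.96,1],[0,0,0,0,0.26,-0.96,1],[0,0,0,0,0.26,-0.96,1],[0,0,0,0,0,0,1],[0,0,0,0,0,0,1]]'
cat >> h.py <<'E'
A=np.radians(7.6); TX=np.array([np.cos(A),np.sin(A),0]); TY=np.array([-np.sin(A),np.cos(A),0]); TO=np.array([565.2,229.6,0])
PH,PX=76.,11.9   # TCP height above / distance behind pan middle underside, scoop level
def pan_tcp(px,py,h,up=0,O=TO,yaw=7.6,roll0=164.8):
    "TCP pose for pan middle underside at (px,py) in frame O/yaw, height h, front tilted up by `up` deg"
    Y=Ro.from_euler("z",yaw,degrees=True); Rt=Y*Ro.from_euler("y",-up,degrees=True)
    p=O+Y.apply([px,py,h])+Rt.apply([-PX,0,PH])
    return p,(Rt*Ro.from_euler("xyz",[roll0,0,90],degrees=True)).as_euler("xyz")
E
python3 - <<'E'
from h import *
print(r.sense()["contact_force"],r.sense()["eef_pos"],np.degrees(r.sense()["tcp_rot"]))
p,e=pan_tcp(-55,39,66); print(p,np.degrees(e)); go(p,e)
f=grab_frame("side"); save(f,"s4",(170,170,330,300),5)
E
```

```text
clock: 13.82
eef_pos: [346.1, 291.6, 195.6]
tcp_rot: [2.876, -0.007, 1.506]
contact_force: [1.2, 0.8, -1.7]
opening: 0.174
grasp_force: 107.3
[ 1.22075919  0.83182337 -1.74111957] [346.0924579  291.64663226 195.63402829] [164.76082147  -0.41831475  86.26147019]
[493.72968114 259.40945356 142.        ] [1.64800000e+02 1.27222187e-14 9.76000000e+01]
shift units [-0.92  5.2   3.63] turn deg/units [ 0.0004  0.0143 -0.0614]
```

View pics/s4.png

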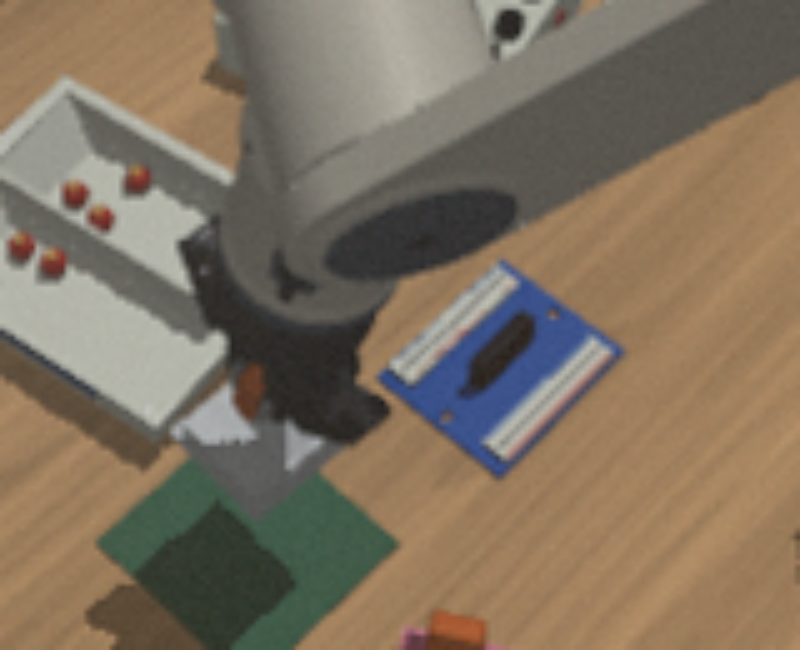

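The scoop hangs level in the gripper at crop (250,450), and its shadow falls on the mat. I'll move it over the left lane.

```bash

python3 -m inch '[[0,0,0,-0.11,0.72,0.2,1],[0,0,0,-0.11,0.72,0.2,1],[0,0,0,-0.11,0.72,0.2,1],[0,0,0,-0.11,0.72,0.2,1],[0,0,0,-0.11,0.72,0.2,1],[0,0,0,-0.11,0.72,0.2,1],[0,0,0,-0.11,0.72,0.2,1],[0,0,0,-0.11,0.72,0.2,1]]'
python3 -m inch '[[0,0.007,-0.03,0,0,0,1],[0,0.0073,-0.0314,0,0,0,1],[0,0,0,0,0,0,1],[0,0,0,0,0,0,1]]'
python3 - <<'E'
from meas import *
p,e=pan_tcp(-55,39,66); print(p); go(p,e)
f=grab_frame("top"); save(f,"t4",(150,120,240,200),8)
E
```

```text
clock: 14.53
eef_pos: [493.3, 258.4, 191.0]
tcp_rot: [2.88, -0.003, 1.505]
contact_force: [-0.1, 1.8, -1.2]
opening: 0.172
grasp_force: 107.4
clock: 14.87
eef_pos: [492.7, 258.4, 191.5]
tcp_rot: [2.88, 0.003, 1.699]
contact_force: [-0.3, 0.1, -1.3]
opening: 0.177
grasp_force: 107.5
[493.72968114 259.40945356 142.        ]
shift units [ 0.04 -0.47  1.92] turn deg/units [-0.0011  0.0014 -0.001 ]
```

View pics/t4.png

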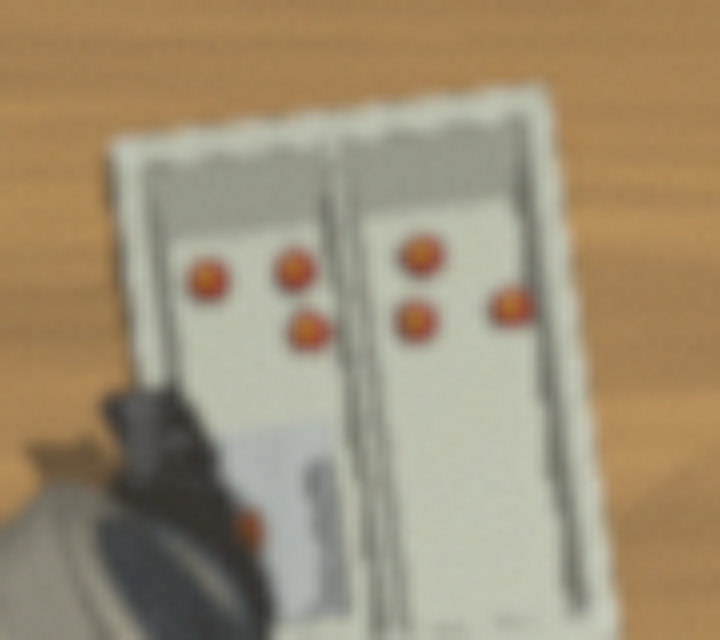

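```bash
python3 - <<'E'
from meas import *
f=grab_frame("top"); s=r.sense()
Rm=Ro.from_euler("xyz",s["tcp_rot"]); Rl=Rm*Ro.from_euler("xyz",[164.8,0,90],degrees=True).inv()
for n,o,c in(("front right",[36,-33.5,2],(331,424)),("back right rim",[-36,-33.5,26],(349,612))):
    exp=s["eef_pos"]+Rl.apply(np.array(o)-[-PX,0,PH]); m=plane(f,[((c[0]+.5)/8-.5+150,(c[1]+.5)/8-.5+120)],exp[2])[0]
    d=m-exp; print(n,exp.round(1),m.round(1),"err tub x,y",round(d@TX,1),round(d@TY,1))
# tub inner edges: divider/left floor lines at z=6, foot of far wall
P=plane(f,[((c[0]+.5)/8-.5+150,(c[1]+.5)/8-.5+120) for c in((172,240),(335,222),(362,213),(520,197))],6)-TO
print([(round(p@TX,1),round(p@TY,1)) for p in P])
P=plane(f,[((c[0]+.5)/8-.5+150,(c[1]+.5)/8-.5+120) for c in((112,140),(547,85))],40)-TO
print("rim far corners",[(round(p@TX,1),round(p@TY,1)) for p in P])
E
```

```text
front right [544.6 231.8 118.2] [542.4 230.  118.2] err tub x,y -2.4 -1.4
back right rim [473.3 222.6 142.4] [472.6 219.2 142.4] err tub x,y -1.1 -3.3
[(np.float64(74.9), np.float64(73.5)), (np.float64(73.6), np.float64(7.8)), (np.float64(75.9), np.float64(-3.4)), (np.float64(74.0), np.float64(-67.3))]
rim far corners [(np.float64(110.4), np.float64(85.5)), (np.float64(109.9), np.float64(-85.9))]
```

```bash
sed -i 's/PH,PX=76.,11.9/PH,PX=76.,10.5/' h.py
python3 - <<'E'
from h import *
for q in((-54,40.5,40,-4),(-54,40.5,8,-4)): p,e=pan_tcp(*q); print(p,np.degrees(e)); go(p,e)
E
```

```text
[501.1904879  261.91823119 116.54731079] [168.8   0.   97.6]
shift units [ 0.08 -0.46  3.01] turn deg/units [ 0.0215  0.0012 -0.0008]
[501.1904879  261.91823119  84.54731079] [168.8   0.   97.6]
shift units [ 0.08 -0.79  4.25] turn deg/units [ 0.0215  0.0012 -0.0008]
```

```bash

python3 -m inch '[[0,0,0,0.02,-0.11,0.75,1],[0,0,0,0.02,-0.11,0.75,1],[0,0,0,0.02,-0.12,0.75,1],[0,0,0,0.02,-0.12,0.76,1],[0.0215,0.0012,-0.0008,0,0,0,1],[0,0,0,0,-0.1,0.5,1],[0,0,0,0,-0.1,0.5,1],[0,0,0,0,0,0,1]]'
python3 -m inch '[[0,0,0,0,-0.02,0.1,1],[0,0,0,0,0,0,1]]'
python3 - <<'E'
from h import *
p,e=pan_tcp(-54,40.5,8,-4); go(p,e);print(r.sense()["contact_force"])
E
```

```text
clock: 15.63
eef_pos: [500.4, 261.8, 89.7]
tcp_rot: [2.948, 0.001, 1.705]
contact_force: [-1.2, -1.5, -1.8]
opening: 0.172
grasp_force: 107.7
clock: 15.8
eef_pos: [501.5, 262.4, 89.4]
tcp_rot: [2.945, -0.0, 1.706]
contact_force: [0.1, -0.2, -1.1]
opening: 0.174
grasp_force: 107.7
shift units [-0.02 -0.05  0.19] turn deg/units [ 0.0004 -0.0003  0.0008]
[ 0.09478915 -0.21372068 -1.09344636]
```

```bash

python3 -m inch '[[0,0,0,0,-0.02,0.1,1],[0,0,0,0,0,0,1]]'|grep -E 'eef|force'
python3 -m inch '[[0,0,0,0,-0.01,0.05,1],[0,0,0,0,0,0,1]]'|grep -E 'eef|force'
python3 -m inch '[[0,0,0,0,-0.01,0.04,1],[0,0,0,0,0,0,1]]'|grep -E 'eef|force'

```

```text
eef_pos: [501.8, 262.4, 87.1]
contact_force: [-0.4, 0.1, -1.8]
grasp_force: 107.7
eef_pos: [501.7, 262.2, 85.8]
contact_force: [0.5, -0.1, -1.0]
grasp_force: 107.7
eef_pos: [501.8, 262.2, 85.0]
contact_force: [-1.5, -0.2, 3.9]
grasp_force: 108.6
```

```bash

python3 -m inch '[[0,0,0,0,0.2,0.037,1],[0,0,0,0,0.3,0.057,1],[0,0,0,0,0.4,0.078,1],[0,0,0,0,0.4,0.078,1],[0,0,0,0,0.4,0.078,1],[0,0,0,0,0.4,0.078,1],[0,0,0,0,0.3,0.058,1],[0,0,0,0,0.3,0.058,1]]'
python3 - <<'E'
from meas import *
p,e=pan_tcp(33,40.5,8,-4); go(p,e);print(r.sense()["contact_force"])
f=grab_frame("top"); save(f,"t5",(150,120,240,200),8)
E
```

```text
clock: 16.97
eef_pos: [570.8, 271.6, 85.1]
tcp_rot: [2.945, -0.001, 1.706]
contact_force: [-2.7, -1.2, 6.5]
opening: 0.173
grasp_force: 108.8
shift units [-0.02  0.65  0.15] turn deg/units [ 0.0005 -0.0003  0.0008]
[-2.74391033 -1.16781861  6.54001635]
```

View pics/t5.png

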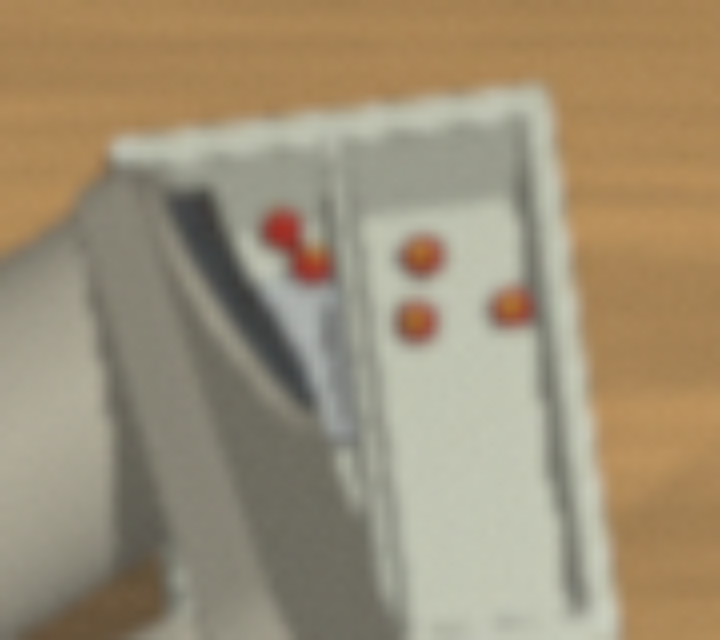

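The pan's front is pushing two visible balls at crop (283,228) and (313,262) towards the far wall. I'll continue.

```bash

python3 -m inch '[[0,0,0,0,0.2,0.037,1],[0,0,0,0,0.2,0.037,1],[0,0,0,0,0.1,0.018,1],[0,0,0,0,0,0,1]]'|grep -E 'eef|force'
python3 -m inch '[[0,0,0,0,0.08,0.015,1],[0,0,0,0,0,0,1]]'|grep -E 'eef|force'
python3 -m inch '[[0,0,0,0,0.08,0.015,1],[0,0,0,0,0,0,1]]'|grep -E 'eef|force'

```

```text
eef_pos: [583.0, 273.3, 85.1]
contact_force: [1.2, -0.1, 0.4]
grasp_force: 108.0
eef_pos: [584.3, 273.4, 85.1]
contact_force: [-0.5, -0.9, 2.2]
grasp_force: 108.2
eef_pos: [586.3, 273.7, 85.1]
contact_force: [-1.5, -0.6, 2.1]
grasp_force: 108.2
```

```bash

for i in 1; do python3 -m inch '[[0,0,0,0,0.06,0.012,1],[0,0,0,0,0,0,1]]'|grep -E 'eef|contact'
python3 -m inch '[[0,0,0,0,0.06,0.012,1],[0,0,0,0,0,0,1]]'|grep -E 'eef|contact'
python3 -m inch '[[0,0,0,0,0.06,0.012,1],[0,0,0,0,0,0,1]]'|grep -E 'eef|contact'
python3 -m inch '[[0,0,0,0,0.06,0.012,1],[0,0,0,0,0,0,1]]'|grep -E 'eef|contact'; done
python3 - <<'E'
from meas import *
f=grab_frame("side"); save(f,"s6",(120,170,250,270),5)
E
```

```text
eef_pos: [587.9, 273.9, 85.1]
contact_force: [-1.6, -1.5, 3.8]
eef_pos: [589.4, 274.2, 85.1]
contact_force: [-0.9, -0.9, 2.8]
eef_pos: [590.8, 274.4, 85.1]
contact_force: [-2.7, -0.3, 3.9]
eef_pos: [591.3, 274.4, 85.2]
contact_force: [-9.4, -1.5, 9.9]
```

View pics/s6.png

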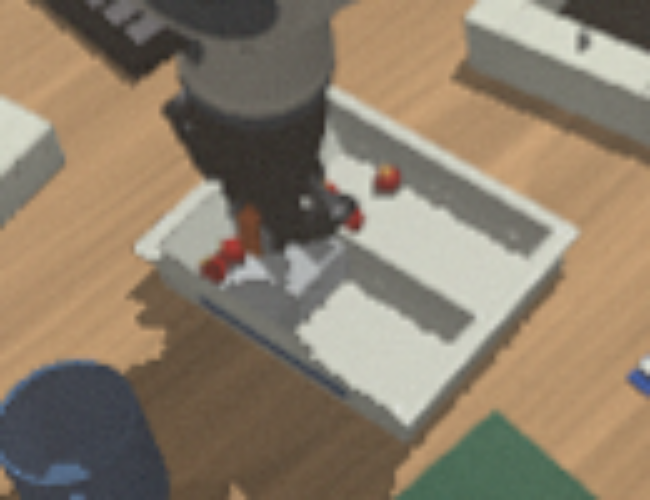

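Two balls sit on the pan lip at crop (213,268) and (232,250). The third is hidden behind the grip. I'll slide up the wall while tilting back.

```bash
cat >> h.py <<'E'
def rows(poses,start=None):
    s=r.sense(); p,R=(np.array(s["eef_pos"]),Ro.from_euler("xyz",s["tcp_rot"])) if start is None else (start[0],Ro.from_euler("xyz",start[1]))
    for q,e in poses:
        E=Ro.from_euler("xyz",e); print(np.round((R.inv()*E).as_rotvec()/np.pi,4).tolist(),np.round(R.inv().apply(q-p)/25,3).tolist()); p,R=q,E
def front(fx,py,fz,up,**k):
    a=np.radians(up); return pan_tcp(fx-36*np.cos(a),py,fz-36*np.sin(a),up,**k)
E
python3 - <<'E'
from h import *
s=r.sense(); p,e=front(0,40.5,6,-4); fx=(s["eef_pos"]-p)@TX; print("front x",fx,"ry",(s["eef_pos"]-p)@TY)
rows([front(fx+a,40.5,6+b,u) for u,b,a in((-4,0,-1.),(2,1,-.5),(8,2,0),(14,4,1.5),(20,7,3.5),(25,11,6),(28,18,11),(28,26,17),(28,36,20),(28,60,10),(28,85,-20),(28,100,-45))],front(fx,40.5,6,-4))
E
```

```text
front x 72.87134327467433 ry 0.40446539311542234
[0.0, 0.0, 0.0] [-0.0, -0.039, -0.008]
[-0.0333, -0.0, -0.0] [0.0, -0.325, 0.088]
[-0.0333, 0.0, -0.0] [-0.0, -0.321, 0.091]
[-0.0333, 0.0, -0.0] [-0.0, -0.265, 0.073]
[-0.0333, 0.0, 0.0] [-0.0, -0.224, 0.057]
[-0.0278, -0.0, -0.0] [0.0, -0.12, 0.027]
[-0.0167, -0.0, 0.0] [-0.0, 0.156, -0.028]
[0.0, 0.0, 0.0] [0.0, 0.394, -0.069]
[0.0, 0.0, 0.0] [0.0, 0.361, -0.209]
[0.0, 0.0, 0.0] [-0.0, 0.366, -0.974]
[0.0, 0.0, 0.0] [-0.0, -0.19, -1.55]
[0.0, 0.0, 0.0] [0.0, -0.318, -1.122]
```

```bash
python3 - <<'E'
from h import *
fx=72.9
W=[(-4,0.5,-1.),*[(u,b,.78*b-1) for u,b in((0,1.5),(3,5.5),(6,9.5),(9,13.5),(13,18.5),(17,23.5),(21,28.5),(25,33.5),(28,38))],(28,60,25),(28,80,10),(28,100,-10)]
rows([front(fx+a,40.5,6+b,u) for u,b,a in W],front(fx,40.5,6,-4))
E
```

```text
[0.0, 0.0, 0.0] [0.0, -0.035, -0.027]
[-0.0222, -0.0, -0.0] [-0.0, -0.183, 0.048]
[-0.0167, 0.0, 0.0] [-0.0, -0.015, -0.065]
[-0.0167, 0.0, 0.0] [-0.0, -0.009, -0.056]
[-0.0167, -0.0, -0.0] [0.0, -0.003, -0.047]
[-0.0222, -0.0, -0.0] [-0.0, -0.012, -0.041]
[-0.0222, 0.0, 0.0] [0.0, -0.004, -0.025]
[-0.0222, -0.0, -0.0] [-0.0, 0.002, -0.008]
[-0.0222, 0.0, 0.0] [-0.0, 0.008, 0.009]
[-0.0167, -0.0, 0.0] [0.0, 0.046, 0.01]
[0.0, 0.0, 0.0] [-0.0, 0.496, -0.741]
[0.0, 0.0, 0.0] [-0.0, 0.11, -0.994]
[0.0, 0.0, 0.0] [-0.0, -0.036, -1.131]
```

```bash

python3 -m inch '[[0,0,0,0,-0.035,-0.027,1],[-0.0222,0,0,0,-0.183,0.048,1],[-0.0167,0,0,0,-0.015,-0.065,1],[-0.0167,0,0,0,-0.009,-0.056,1],[0,0,0,0,0,0,1]]'|grep -E 'eef|force'
python3 -m inch '[[-0.0167,0,0,0,-0.003,-0.047,1],[-0.0222,0,0,0,-0.012,-0.041,1],[-0.0222,0,0,0,-0.004,-0.025,1],[0,0,0,0,0,0,1]]'|grep -E 'eef|force'
python3 -m inch '[[-0.0222,0,0,0,0.002,-0.008,1],[-0.0222,0,0,0,0.008,0.009,1],[-0.0167,0,0,0,0.046,0.01,1],[0,0,0,0,0,0,1]]'|grep -E 'eef|force'
python3 - <<'E'
from meas import *
print(np.degrees(r.sense()["tcp_rot"]))
f=grab_frame("side"); save(f,"s7",(120,170,250,270),5)
E
```

```text
eef_pos: [583.5, 273.0, 85.0]
contact_force: [-0.2, 0.1, -1.8]
grasp_force: 108.5
eef_pos: [584.4, 269.2, 86.9]
contact_force: [-16.0, -2.5, 12.5]
grasp_force: 111.5
eef_pos: [595.7, 273.2, 105.1]
contact_force: [1.2, -0.1, -0.5]
grasp_force: 109.7
[145.69445082   1.01934735  96.73459364]
```

View pics/s7.png

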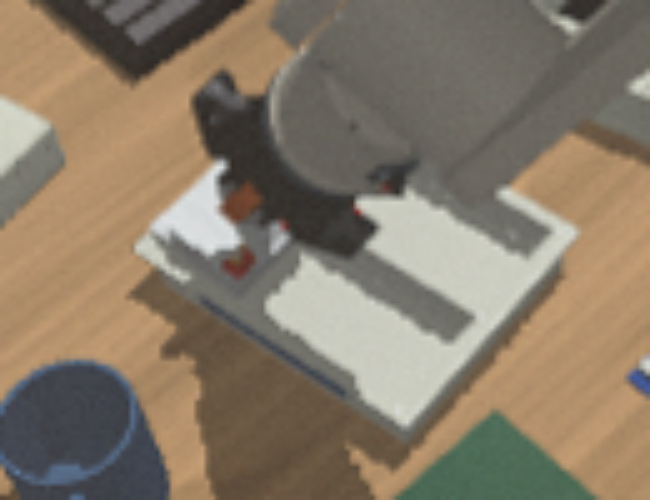

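The balls have rolled to the back of the pan at crop (240,262) and (285,225). I'll lift clear and check the joints.

```bash

python3 -m inch '[[0,0,0,0,0.2,-0.5,1],[0,0,0,0,0.3,-0.7,1],[0,0,0,0,0.3,-0.8,1],[0,0,0,0,0.3,-0.8,1],[0,0,0,0,0.3,-0.8,1],[0,0,0,0,0,0,1]]'|grep -E 'eef|force'
python3 - <<'E'
from meas import *
s=r.sense();print(np.degrees(s["tcp_rot"]),s["qpos"].round(2))
f=grab_frame("side"); save(f,"s8",(120,120,250,250),5)
H=hsv(f);k=knobs(f);n,l,st,ce=cv2.connectedComponentsWithStats(k[:,:].astype(np.uint8));print([(st[i,4],ce[i].round().tolist()) for i in range(1,n) if 120<ce[i][0]<250 and 100<ce[i][1]<280])
f=grab_frame("top");k=knobs(f);n,l,st,ce=cv2.connectedComponentsWithStats(k.astype(np.uint8));print([(st[i,4],ce[i].round().tolist()) for i in range(1,n) if 150<ce[i][0]<240 and 110<ce[i][1]<210])
E
```

```text
eef_pos: [574.9, 272.9, 202.7]
contact_force: [1.4, 0.1, -1.3]
grasp_force: 109.7
[145.49041473   1.12000164  97.13960746] [ 0.57  0.26  2.05 -0.77  0.38  1.1 ]
[(np.int32(44), [167.0, 193.0]), (np.int32(15), [197.0, 205.0]), (np.int32(14), [166.0, 207.0]), (np.int32(14), [185.0, 208.0]), (np.int32(13), [190.0, 213.0])]
[(np.int32(8), [203.0, 152.0]), (np.int32(24), [174.0, 156.0]), (np.int32(15), [180.0, 157.0]), (np.int32(8), [214.0, 158.0]), (np.int32(9), [202.0, 160.0])]
```

View pics/s8.png

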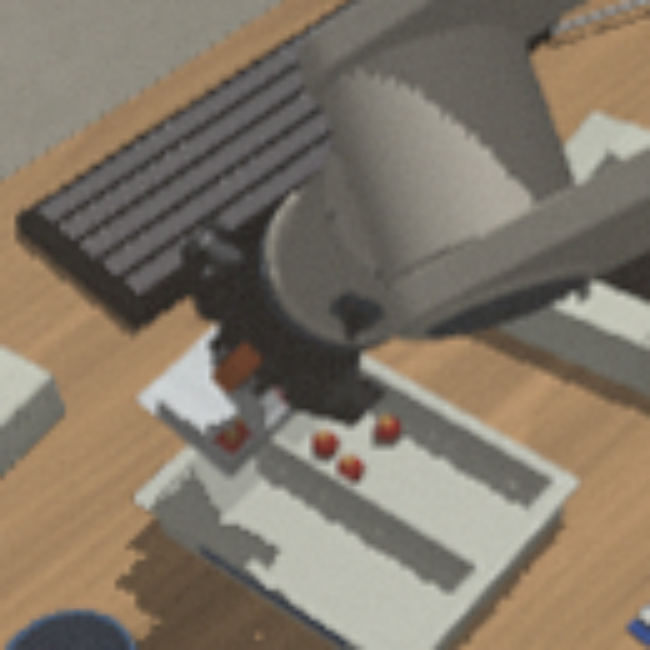

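```bash
cat >> h.py <<'E'
CO=np.array([578.3,-41.1,0]); ck=dict(O=CO,yaw=13.5)
E
python3 - <<'E'
from h import *
p,e=front(-15,0,130,19.3,**ck); print(p,np.degrees(e)); go(p,e)
rows([front(-15,0,z,u,**ck) for u,z in((19,100),(12,95),(6,90),(0,85),(-6,80),(-12,74),(-18,68),(-24,62),(-30,57),(-36,53),(-42,50),(-48,48),(-54,48))],front(-15,0,130,19.3,**ck))
E
```

```text
[496.6152499  -60.71077344 186.35995306] [ 1.45500000e+02 -1.27222187e-14  1.03500000e+02]
shift units [-12.81  -4.33  -2.01] turn deg/units [-0.0012  0.0256 -0.0258]
[0.0017, 0.0, -0.0] [0.0, -0.662, 0.984]
[0.0389, -0.0, 0.0] [0.0, 0.312, 0.069]
[0.0333, 0.0, -0.0] [0.0, 0.272, 0.092]
[0.0333, 0.0, 0.0] [-0.0, 0.291, 0.101]
[0.0333, 0.0, -0.0] [0.0, 0.311, 0.107]
[0.0333, -0.0, 0.0] [0.0, 0.325, 0.151]
[0.0333, 0.0, -0.0] [0.0, 0.35, 0.154]
[0.0333, 0.0, 0.0] [-0.0, 0.375, 0.154]
[0.0333, -0.0, 0.0] [0.0, 0.394, 0.112]
[0.0333, -0.0, -0.0] [0.0, 0.404, 0.069]
[0.0333, 0.0, 0.0] [-0.0, 0.406, 0.027]
[0.0333, -0.0, -0.0] [0.0, 0.399, -0.014]
[0.0333, 0.0, -0.0] [0.0, 0.363, -0.086]
```

```bash

python3 -m inch '[[0,0,0,-0.2,-0.1,-0.05,1],[0,0,0,-0.5,-0.2,-0.1,1],[0,0,0,-0.7,-0.25,-0.12,1],[0,0,0,-0.8,-0.27,-0.13,1],[0,0,0,-0.8,-0.27,-0.13,1],[0,0,0,-0.8,-0.27,-0.13,1],[0,0,0,-0.8,-0.27,-0.13,1],[0,0,0,-0.8,-0.27,-0.13,1]]'|grep -E 'eef'
python3 -m inch '[[0,0,0,-0.8,-0.27,-0.13,1],[0,0,0,-0.8,-0.27,-0.13,1],[0,0,0,-0.8,-0.27,-0.13,1],[0,0,0,-0.8,-0.27,-0.13,1],[0,0,0,-0.8,-0.27,-0.13,1],[0,0,0,-0.8,-0.27,-0.13,1],[0,0,0,-0.8,-0.27,-0.13,1],[0,0,0,-0.8,-0.27,-0.13,1]]'|grep -E 'eef'
python3 -m inch '[[0,0,0,-0.6,-0.2,-0.08,1],[0,0,0,-0.4,-0.2,-0.04,1],[0,0,0,-0.2,-0.1,0,1],[0,0.01,-0.01,0,0,0,1],[0,0.0156,-0.0158,0,0,0,1],[0,0,0,0,0,0,1]]'|grep -E 'eef|rot'
python3 - <<'E'
from h import *
p,e=front(-15,0,120,19.3,**ck);go(p,e);print(r.sense()["qpos"].round(2))
E
```

```text
eef_pos: [536.3, 129.3, 191.9]
eef_pos: [504.7, -0.4, 186.6]
eef_pos: [497.1, -31.7, 183.0]
tcp_rot: [2.552, -0.001, 1.808]
shift units [-1.13 -0.39  0.06] turn deg/units [-0.004  -0.0006  0.0002]
[-0.23  0.09  2.33  0.96  0.31 -1.33]
```

```bash

python3 -m inch '[[0,0,0,-0.5,-0.2,0.03,1],[0,0,0,-0.63,-0.19,0.03,1],[-0.002,0,0,0,0,0,1],[0,0,0,0,-0.44,0.66,1],[0,0,0,0,0,0,1]]'|grep -E 'eef|rot'
python3 - <<'E'
from h import *
p,e=front(-15,0,100,19,**ck);go(p,e);print(r.sense()["qpos"].round(2))
E
```

```text
eef_pos: [495.5, -59.9, 154.5]
tcp_rot: [2.549, -0.003, 1.802]
shift units [-0.04  0.09 -0.05] turn deg/units [-0.0013 -0.     -0.0019]
[-0.31  0.16  2.35  1.23  0.31 -1.68]
```

```bash

python3 -m inch '[[0.0389,0,0,0,0.4,0,1],[0.0333,0,0,0,0.272,0.092,1],[0.0333,0,0,0,0.291,0.101,1],[0,0,0,0,0,0,1]]'|grep -E 'eef|rot'
python3 - <<'E'
from h import *
p,e=front(-15,0,85,0,**ck);go(p,e);print(r.sense()["qpos"].round(2))
rows([front(-15,0,z,u,**ck) for u,z in ((0,85),(-4,81),(-8,77),(-12,74))])
E
```

```text
eef_pos: [508.3, -48.1, 161.0]
tcp_rot: [2.661, -0.028, 1.823]
shift units [-0.39  0.29  0.14] turn deg/units [ 0.0684 -0.0101  0.0017]
[-0.25  0.17  2.25  0.69  0.39 -1.1 ]
[0.0684, -0.0101, 0.0017] [-0.388, 0.291, 0.138]
[0.0222, 0.0, -0.0] [0.0, 0.199, 0.093]
[0.0222, 0.0, 0.0] [0.0, 0.21, 0.096]
[0.0222, -0.0, 0.0] [0.0, 0.226, 0.058]
```

```bash

python3 -m inch '[[0.02,-0.003,0.0005,-0.13,0.1,0.045,1],[0.02,-0.003,0.0005,-0.13,0.1,0.045,1],[0.02,-0.003,0.0005,-0.13,0.1,0.045,1],[0.0084,0,0,0,0,0,1],[0,0,0,0,0,0,1]]'|grep -E 'eef|rot'
python3 - <<'E'
from h import *
p,e=front(-15,0,85,0,**ck);go(p,e);print(r.sense()["qpos"].round(2))
rows([front(-15,0,z,u,**ck) for u,z in((0,85),(-6,80),(-12,74),(-18,68),(-24,62),(-30,57),(-36,53))])
E
```

```text
eef_pos: [517.9, -53.4, 160.4]
tcp_rot: [2.862, -0.008, 1.813]
shift units [-0.09  0.01 -0.02] turn deg/units [ 0.0044 -0.003   0.0013]
[-0.18  0.21  2.11  0.22  0.58 -0.59]
[0.0044, -0.003, 0.0013] [-0.085, 0.009, -0.025]
[0.0333, 0.0, -0.0] [0.0, 0.311, 0.107]
[0.0333, -0.0, 0.0] [0.0, 0.325, 0.151]
[0.0333, 0.0, -0.0] [0.0, 0.35, 0.154]
[0.0333, 0.0, 0.0] [-0.0, 0.375, 0.154]
[0.0333, -0.0, 0.0] [0.0, 0.394, 0.112]
[0.0333, -0.0, -0.0] [0.0, 0.404, 0.069]
```

```bash

python3 -m inch '[[0.0044,-0.003,0.0013,-0.085,0.01,-0.02,1],[0.0333,0,0,0,0.311,0.107,1],[0.0333,0,0,0,0.325,0.151,1],[0.0333,0,0,0,0.35,0.154,1],[0.0333,0,0,0,0.375,0.154,1],[0.0333,0,0,0,0.394,0.112,1],[0.0333,0,0,0,0.404,0.069,1],[0,0,0,0,0,0,1]]'|grep -E 'eef|rot'
python3 - <<'E'
from h import *
p,e=front(-15,0,53,-36,**ck);go(p,e);print(r.sense()["qpos"].round(2))
E
python3 -m inch '[[0.0333,0,0,0,0.406,0.027,1],[0.0333,0,0,0,0.4,-0.014,1],[0.0333,0,0,0,0.363,-0.086,1],[0,0,0,0,0,0,1],[0,0,0,0,0,0,1],[0,0,0,0,0,0,1]]'|grep -E 'eef|rot|force'
python3 - <<'E'
from meas import *
for n in("side","top"):
    f=grab_frame(n);save(f,"d_"+n,(200,90,330,210),4);k=knobs(f);nn,l,st,ce=cv2.connectedComponentsWithStats(k.astype(np.uint8));print(n,[(st[i,4],ce[i].round().tolist()) for i in range(1,nn) if st[i,4]>3 and 100<ce[i][0]<330 and 90<ce[i][1]<260])
E
```

```text
eef_pos: [571.2, -41.5, 137.6]
tcp_rot: [-2.772, -0.005, 1.808]
shift units [-0.05 -0.1  -0.15] turn deg/units [-0.002  -0.0012  0.0009]
[-0.03  0.58  1.6  -0.09  1.32 -0.22]
eef_pos: [595.4, -36.9, 129.6]
tcp_rot: [-2.467, -0.002, 1.806]
contact_force: [-0.6, -0.7, -0.0]
grasp_force: 109.6
side [(np.int32(39), [241.0, 151.0]), (np.int32(54), [237.0, 167.0]), (np.int32(14), [197.0, 206.0]), (np.int32(14), [185.0, 208.0]), (np.int32(13), [190.0, 213.0])]
top [(np.int32(9), [202.0, 152.0]), (np.int32(8), [214.0, 158.0]), (np.int32(7), [202.0, 160.0])]
```

View pics/d_side.png

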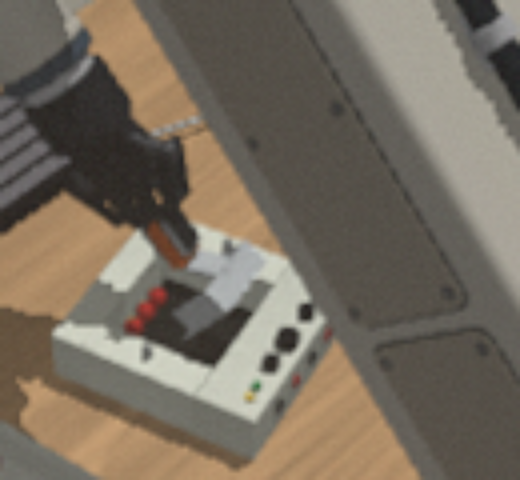

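The side crop shows three red balls lying in the well at (135–160, 295–325) and an empty scoop. Now I'll retract and go to the second lane. All 14 pictures are used, so from here I work by numbers only.

```bash
python3 - <<'E'
from h import *
W=[front(-15,0,z,u,**ck) for u,z in((-54,65),(-48,75),(-42,85),(-36,95),(-30,105),(-24,115),(-18,120),(-12,125),(-4,125))]
rows(W)
print(); m=pan_tcp(-54,-37.5,100,-4); rows([(m[0],W[-1][1]),m],W[-1])
E
```

```text
[0.0012, -0.0004, 0.0] [0.009, -0.358, -0.532]
[-0.0333, -0.0, 0.0] [-0.0, -0.603, -0.189]
[-0.0333, 0.0, 0.0] [-0.0, -0.569, -0.213]
[-0.0333, -0.0, -0.0] [-0.0, -0.533, -0.234]
[-0.0333, 0.0, 0.0] [0.0, -0.494, -0.251]
[-0.0333, 0.0, -0.0] [-0.0, -0.454, -0.264]
[-0.0333, -0.0, -0.0] [0.0, -0.383, -0.075]
[-0.0333, -0.0, 0.0] [0.0, -0.362, -0.077]
[-0.0444, 0.0, -0.0] [-0.0, -0.466, 0.172]

[0.0, 0.0, 0.0] [9.402, 1.506, 1.42]
[-0.0, -0.0064, 0.0322] [0.0, 0.0, 0.0]
```

```bash

python3 -m inch '[[0,0,0,0,-0.358,-0.532,1],[-0.0333,0,0,0,-0.603,-0.189,1],[-0.0333,0,0,0,-0.57,-0.213,1],[-0.0333,0,0,0,-0.533,-0.234,1],[-0.0333,0,0,0,-0.494,-0.251,1],[-0.0333,0,0,0,-0.454,-0.264,1],[-0.0333,0,0,0,-0.383,-0.075,1],[-0.0333,0,0,0,-0.362,-0.077,1]]'|grep -E 'eef|rot'
python3 -m inch '[[-0.022,0,0,0,-0.23,0.09,1],[-0.022,0,0,0,-0.23,0.09,1],[0,0,0,0,0,0,1]]'|grep -E 'eef|rot|contact'
python3 -m inch '[[0,0,0,0.5,0,0,1],[0,0,0,0.9,0,0,1],[0,0,0,0.9,0.1,0,1],[0,0,0,0.9,0.2,0.1,1],[0,0,0,0.9,0.2,0.2,1],[0,0,0,0.9,0.2,0.2,1],[0,0,0,0.9,0.2,0.2,1],[0,0,0,0.9,0.2,0.2,1]]'|grep -E 'eef|rot'
python3 - <<'E'
from h import *
go(*pan_tcp(-54,-37.5,80,-4))
E
```

```text
eef_pos: [535.4, -51.8, 211.5]
tcp_rot: [3.076, 0.002, 1.806]
eef_pos: [521.1, -54.4, 203.6]
tcp_rot: [2.944, -0.0, 1.805]
contact_force: [-0.8, -0.3, -1.7]
eef_pos: [516.1, 119.9, 187.1]
tcp_rot: [2.947, 0.0, 1.806]
shift units [2.56 0.18 1.28] turn deg/units [-0.0003 -0.0062  0.0321]
```

```bash

python3 -m inch '[[0,0,0,0.9,0.06,0.43,1],[0,0,0,0.9,0.06,0.43,1],[0,0,0,0.76,0.06,0.42,1],[0,-0.003,0.016,0,0,0,1],[0,-0.003,0.016,0,0,0,1],[0,0,0,0,0,0,1],[0,0,0,0,0,0,1]]'|grep -E 'eef|rot'
python3 - <<'E'
from h import *
go(*pan_tcp(-54,-37.5,13,-4))
E
```

```text
eef_pos: [511.5, 183.7, 156.1]
tcp_rot: [2.947, -0.001, 1.706]
shift units [ 0.03 -0.51  2.61] turn deg/units [-0.0003 -0.0004  0.0007]
```

```bash

python3 -m inch '[[0,0,0,0.03,-0.13,0.65,1],[0,0,0,0,-0.13,0.65,1],[0,0,0,0,-0.13,0.65,1],[0,0,0,0,-0.12,0.6,1],[0,0,0,0,0,0,1]]'|grep -E 'eef|contact'
python3 -m inch '[[0,0,0,0,-0.02,0.1,1],[0,0,0,0,0,0,1]]'|grep -E 'eef|contact'
python3 -m inch '[[0,0,0,0,-0.01,0.05,1],[0,0,0,0,0,0,1]]'|grep -E 'eef|contact'
python3 -m inch '[[0,0,0,0,-0.006,0.03,1],[0,0,0,0,0,0,1]]'|grep -E 'eef|contact'
```

```text
eef_pos: [509.4, 183.2, 88.1]
contact_force: [-0.2, -0.2, -0.8]
eef_pos: [511.1, 184.0, 88.0]
contact_force: [0.4, -0.2, -0.6]
eef_pos: [511.1, 184.2, 86.9]
contact_force: [0.0, 0.1, -0.3]
eef_pos: [510.7, 184.1, 85.7]
contact_force: [-0.1, 1.2, -0.6]
```

```bash

python3 -m inch '[[0,0,0,0,-0.006,0.03,1],[0,0,0,0,0,0,1]]'|grep -E 'eef|contact'
python3 -m inch '[[0,0,0,0,-0.004,0.02,1],[0,0,0,0,0,0,1]]'|grep -E 'eef|contact'
python3 - <<'E'
from h import *
go(*front(72.9,-37.5,6,-4))
E
```

```text
eef_pos: [510.7, 184.2, 84.9]
contact_force: [-2.4, 1.1, 4.5]
eef_pos: [510.7, 184.3, 84.8]
contact_force: [-4.6, -0.3, 10.4]
shift units [0.   3.61 0.7 ] turn deg/units [-0.0004 -0.0005  0.0001]
```

```bash

python3 -m inch '[[0,0,0,0,0.1,-0.003,1],[0,0,0,0,0.3,0.058,1],[0,0,0,0,0.4,0.078,1],[0,0,0,0,0.4,0.078,1],[0,0,0,0,0.4,0.078,1],[0,0,0,0,0.4,0.078,1],[0,0,0,0,0.3,0.058,1],[0,0,0,0,0.3,0.058,1]]'|grep -E 'eef|contact'
python3 -m inch '[[0,0,0,0,0.2,0.038,1],[0,0,0,0,0.2,0.038,1],[0,0,0,0,0.15,0.028,1],[0,0,0,0,0.1,0.019,1],[0,0,0,0,0,0,1]]'|grep -E 'eef|contact'
python3 -m inch '[[0,0,0,0,0.1,0.019,1],[0,0,0,0,0,0,1]]'|grep -E 'eef|contact'
python3 - <<'E'
from h import *
go(*front(72.9,-37.5,6,-4))
E
```

```text
eef_pos: [577.3, 193.0, 84.9]
contact_force: [-2.4, 1.1, 5.8]
eef_pos: [593.2, 195.1, 84.9]
contact_force: [1.1, 0.2, 2.8]
eef_pos: [595.0, 195.3, 85.0]
contact_force: [-3.2, -0.0, 6.4]
shift units [0.02 0.27 0.05] turn deg/units [-0.0007 -0.0004  0.0001]
```

```bash

python3 -m inch '[[0,0,0,0,0.08,0.015,1],[0,0,0,0,0,0,1]]'|grep -E 'eef|contact'
python3 -m inch '[[0,0,0,0,0.08,0.015,1],[0,0,0,0,0,0,1]]'|grep -E 'eef|contact'
python3 -m inch '[[0,0,0,0,0.06,0.012,1],[0,0,0,0,0,0,1]]'|grep -E 'eef|contact'
python3 - <<'E'
from meas import *
go(*front(72.9,-37.5,6,-4))
for n in("side","top"):
    f=grab_frame(n);k=knobs(f);C=cloud(f);nn,l,st,ce=cv2.connectedComponentsWithStats(k.astype(np.uint8))
    for i in range(1,nn):
        c=np.median(C[l==i],0)
        if st[i,4]>3 and abs((c-TO)@TX)<130 and abs((c-TO)@TY)<100: print(n,st[i,4],ce[i].round(),round((c-TO)@TX),round((c-TO)@TY),round(c[2]))
E
```

```text
eef_pos: [596.7, 195.6, 84.9]
contact_force: [-2.8, 0.5, 7.4]
eef_pos: [598.7, 195.9, 85.0]
contact_force: [-2.4, -0.0, 6.9]
eef_pos: [600.2, 196.1, 85.0]
contact_force: [-4.2, 1.2, 7.1]
shift units [0.01 0.06 0.01] turn deg/units [-0.0008 -0.0004  0.0001]
side 34 [187. 198.] 27 -25 96
side 28 [180. 205.] 69 -29 23
```

```bash

python3 -m inch '[[0,0,0,0,0.06,0.012,1],[0,0,0,0,0,0,1]]'|grep -E 'eef|contact'
python3 -m inch '[[0,0,0,0,0.04,0.008,1],[0,0,0,0,0,0,1]]'|grep -E 'eef|contact'
python3 -m inch '[[0,0,0,0,-0.035,-0.027,1],[-0.0222,0,0,0,-0.183,0.048,1],[-0.0167,0,0,0,-0.015,-0.065,1],[0,0,0,0,0,0,1]]'|grep -E 'eef|contact|rot'
python3 - <<'E'
from h import *
fx=72.9
rows([front(fx+.78*b-1,-37.5,6+b,u) for u,b in((3,5.5),(6,9.5),(9,13.5),(12,18),(15,22))])
E
```

```text
eef_pos: [601.6, 196.3, 85.0]
contact_force: [-4.6, 1.1, 9.2]
eef_pos: [601.8, 196.4, 85.0]
contact_force: [-7.4, 0.8, 13.1]
eef_pos: [594.3, 195.0, 83.4]
tcp_rot: [2.828, -0.0, 1.704]
contact_force: [-0.8, 0.2, -2.1]
[-0.0012, -0.0002, 0.0003] [0.027, 0.078, -0.042]
[-0.0167, 0.0, 0.0] [0.0, -0.009, -0.056]
[-0.0167, -0.0, -0.0] [0.0, -0.003, -0.047]
[-0.0167, -0.0, 0.0] [-0.0, 0.024, -0.05]
[-0.0167, 0.0, 0.0] [-0.0, 0.006, -0.028]
```

```bash

python3 -m inch '[[-0.0012,0,0,0.027,0.09,-0.042,1],[-0.0167,0,0,0,-0.009,-0.056,1],[-0.0167,0,0,0,-0.003,-0.047,1],[0,0,0,0,0,0,1]]'|grep -E 'eef|contact|rot'
python3 -m inch '[[-0.0167,0,0,0,0.024,-0.05,1],[-0.0167,0,0,0,0.006,-0.028,1],[0,0,0,0,0,0,1]]'|grep -E 'eef|contact|rot'
python3 - <<'E'
from meas import *
fx=72.9;rows([front(fx+.78*b-1,-37.5,6+b,u) for u,b in((15,22),(18,28),(20,32),(20,50),(20,70),(20,90),(20,110))]);print(r.sense()["qpos"].round(2))
for n in("side","top"):
    f=grab_frame(n);k=knobs(f);C=cloud(f);nn,l,st,ce=cv2.connectedComponentsWithStats(k.astype(np.uint8))
    for i in range(1,nn):
        c=np.median(C[l==i],0)
        if st[i,4]>3 and abs((c-TO)@TX)<130 and abs((c-TO)@TY)<100: print(n,st[i,4],ce[i].round(),round((c-TO)@TX),round((c-TO)@TY),round(c[2]))
E
```

```text
eef_pos: [595.7, 195.5, 87.3]
tcp_rot: [2.72, 0.001, 1.704]
contact_force: [-1.7, -0.4, -1.1]
eef_pos: [596.9, 193.0, 89.2]
tcp_rot: [2.647, 0.008, 1.699]
contact_force: [-16.6, -1.8, 10.4]
[-0.0103, 0.003, 0.0] [0.119, -0.07, -0.048]
[-0.0167, -0.0, -0.0] [0.0, 0.105, -0.056]
[-0.0111, 0.0, 0.0] [0.0, 0.073, -0.029]
[0.0, 0.0, 0.0] [-0.0, 0.874, -0.265]
[0.0, 0.0, 0.0] [0.0, 0.971, -0.294]
[0.0, 0.0, 0.0] [0.0, 0.971, -0.294]
[0.0, 0.0, 0.0] [-0.0, 0.971, -0.294]
[ 0.37  0.44  2.09 -0.74  0.18  0.94]
side 46 [190. 196.] 23 -29 101
side 10 [188. 211.] 28 -21 30
top 16 [214. 158.] 27 -62 29
```

```bash

python3 -m inch '[[0,0,0,0,0.2,-0.42,1],[0,0,0,0,0.3,-0.65,1],[0,0,0,0,0.4,-0.8,1],[0,0,0,0,0.4,-0.8,1],[0,0,0,0,0.4,-0.8,1],[0,0,0,0,0.4,-0.8,1],[0,0,0,0,0,0,1]]'|grep -E 'eef|contact|rot'
python3 - <<'E'
from meas import *
p,e=front(-15,0,130,13,**ck);go(p,e);print(r.sense()["qpos"].round(2))
for n in("side","top"):
    f=grab_frame(n);k=knobs(f);C=cloud(f);nn,l,st,ce=cv2.connectedComponentsWithStats(k.astype(np.uint8))
    for i in range(1,nn):
        c=np.median(C[l==i],0)
        if st[i,4]>3 and abs((c-TO)@TX)<130 and abs((c-TO)@TY)<130: print(n,st[i,4],ce[i].round(),round((c-TO)@TX),round((c-TO)@TY),round(c[2]))
E
```

```text
eef_pos: [597.2, 195.6, 215.0]
tcp_rot: [2.638, 0.003, 1.7]
contact_force: [1.2, 0.5, -0.6]
shift units [-9.62 -4.85 -1.67] turn deg/units [ 0.0037  0.0168 -0.0293]
[ 0.38  0.22  2.02 -0.29  0.43  0.48]
side 64 [183. 170.] 23 -26 227
side 6 [192. 177.] 26 -59 158
side 14 [182. 186.] 30 -19 157
top 6 [203. 146.] 23 -53 259
top 19 [209. 151.] 27 -60 153
```

```bash

python3 -m inch '[[0,0,0,-0.2,-0.1,-0.05,1],[0,0,0,-0.5,-0.25,-0.1,1],[0,0,0,-0.8,-0.4,-0.14,1],[0,0,0,-0.8,-0.4,-0.14,1],[0,0,0,-0.8,-0.4,-0.14,1],[0,0,0,-0.8,-0.4,-0.14,1],[0,0,0,-0.8,-0.4,-0.14,1],[0,0,0,-0.8,-0.4,-0.14,1]]'|grep -E 'eef'
python3 -m inch '[[0,0,0,-0.8,-0.4,-0.14,1],[0,0,0,-0.8,-0.4,-0.14,1],[0,0,0,-0.8,-0.4,-0.14,1],[0,0,0,-0.8,-0.4,-0.14,1],[0,0,0,-0.5,-0.4,-0.14,1],[0,0,0,-0.22,-0.2,-0.08,1],[0,0.008,-0.014,0,0,0,1],[0.003,0.0088,-0.0153,0,0,0,1]]'|grep -E 'eef|rot'
python3 - <<'E'
from h import *
p,e=front(-15,0,110,10,**ck);go(p,e);print(r.sense()["qpos"].round(2))
E
```

```text
eef_pos: [538.4, 47.3, 197.0]
eef_pos: [493.7, -56.3, 188.4]
tcp_rot: [2.656, 0.0, 1.808]
shift units [-0.2   0.2   0.63] turn deg/units [ 0.0144 -0.0001  0.0004]
[-0.26  0.08  2.26  0.57  0.42 -0.98]
```

```bash

python3 -m inch '[[0,0,0,-0.1,0.1,0.3,1],[0,0,0,-0.1,0.1,0.33,1],[0.0144,0,0,0,0,0,1],[0,0,0,0,0,0,1]]'|grep -E 'eef|rot'
python3 - <<'E'
from h import *
rows([front(-15,0,z,u,**ck) for u,z in((10,110),(5,98),(0,85),(-5,80),(-10,75))])
E
```

```text
eef_pos: [509.0, -58.6, 177.6]
tcp_rot: [2.702, 0.002, 1.804]
[0.0001, 0.0009, -0.0003] [0.033, -0.105, -0.014]
[0.0278, -0.0, -0.0] [0.0, 0.098, 0.36]
[0.0278, -0.0, 0.0] [-0.0, 0.122, 0.414]
[0.0278, 0.0, -0.0] [0.0, 0.25, 0.119]
[0.0278, -0.0, 0.0] [-0.0, 0.267, 0.123]
```

```bash

python3 -m inch '[[0,0,0,0.033,-0.1,0,1],[0.0278,0,0,0,0.098,0.36,1],[0.0278,0,0,0,0.122,0.414,1],[0,0,0,0,0,0,1]]'|grep -E 'eef|rot'
python3 - <<'E'
from h import *
rows([front(-15,0,z,u,**ck) for u,z in((0,85),(-6,80),(-12,74),(-18,68),(-24,62),(-30,57),(-36,53))])
E
```

```text
eef_pos: [520.1, -54.5, 161.9]
tcp_rot: [2.87, 0.002, 1.807]
[0.002, 0.0006, 0.0004] [-0.023, -0.078, 0.015]
[0.0333, 0.0, -0.0] [0.0, 0.311, 0.107]
[0.0333, -0.0, 0.0] [0.0, 0.325, 0.151]
[0.0333, 0.0, -0.0] [0.0, 0.35, 0.154]
[0.0333, 0.0, 0.0] [-0.0, 0.375, 0.154]
[0.0333, -0.0, 0.0] [0.0, 0.394, 0.112]
[0.0333, -0.0, -0.0] [0.0, 0.404, 0.069]
```

```bash

python3 -m inch '[[0.002,0,0,-0.02,-0.08,0.015,1],[0.0333,0,0,0,0.311,0.107,1],[0.0333,0,0,0,0.325,0.151,1],[0.0333,0,0,0,0.35,0.154,1],[0.0333,0,0,0,0.375,0.154,1],[0.0333,0,0,0,0.394,0.112,1],[0.0333,0,0,0,0.404,0.069,1],[0,0,0,0,0,0,1]]'|grep -E 'eef|rot'
python3 -m inch '[[0.0333,0,0,0,0.406,0.027,1],[0.0333,0,0,0,0.4,-0.014,1],[0.0333,0,0,0,0.363,-0.086,1],[0,0,0,0,0,0,1],[0,0,0,0,0,0,1],[0,0,0,0,0,0,1],[0,0,0,0,0,0,1]]'|grep -E 'eef|rot|force'
python3 -m inch '[[0,0,0,0,-0.358,-0.532,1],[-0.0333,0,0,0,-0.603,-0.189,1],[-0.0333,0,0,0,-0.57,-0.213,1],[-0.0333,0,0,0,-0.533,-0.234,1],[-0.0333,0,0,0,-0.494,-0.251,1],[-0.0333,0,0,0,-0.454,-0.264,1],[-0.0333,0,0,0,-0.383,-0.075,1],[-0.0333,0,0,0,-0.362,-0.077,1]]'|grep -E 'eef|rot'
python3 -m inch '[[-0.022,0,0,0,0,0.09,1],[0,0,0,0,0,0,1]]'|grep -E 'eef|rot|contact'
python3 - <<'E'
from meas import *
from h import *
p,e=pan_tcp(0,0,62,0,O=np.array([365.8,302.5,0]),yaw=0); print(p);rows([(np.array([*p[:2],190]),r.sense()["tcp_rot"]),(np.array([*p[:2],190]),e)])
for n in("side","top"):
    f=grab_frame(n);k=knobs(f);C=cloud(f);nn,l,st,ce=cv2.connectedComponentsWithStats(k.astype(np.uint8))
    for i in range(1,nn):
        c=np.median(C[l==i],0)
        if st[i,4]>2 and c[0]>300 and abs(c[1]-100)<300: print(n,st[i,4],ce[i].round(),c.round())
E
```

```text
eef_pos: [569.1, -41.2, 138.6]
tcp_rot: [-2.775, -0.005, 1.809]
eef_pos: [593.8, -37.2, 132.0]
tcp_rot: [-2.47, -0.0, 1.806]
contact_force: [-0.6, -0.4, -0.4]
grasp_force: 110.0
eef_pos: [533.5, -51.8, 212.3]
tcp_rot: [3.074, 0.004, 1.807]
eef_pos: [530.7, -52.0, 208.5]
tcp_rot: [3.01, 0.002, 1.805]
contact_force: [-1.1, -0.3, -0.4]
[355.3 302.5 138. ]
[0.0, 0.0, 0.0] [15.423, -3.589, 0.237]
[-0.0423, -0.0141, 0.0734] [0.0, 0.0, 0.0]
side 58 [259. 138.] [526. -40. 217.]
side 94 [238. 168.] [615. -31.  20.]
side 3 [274. 185.] [467. -58.  30.]
top 119 [274. 155.] [611. -19.  19.]
```

```bash

python3 -m inch '[[0,0,0,0.5,-0.1,0,1],[0,0,0,0.9,-0.2,0,1],[0,0,0,0.9,-0.2,0,1],[0,0,0,0.9,-0.2,0,1],[0,0,0,0.9,-0.2,0,1],[0,0,0,0.9,-0.2,0,1],[0,0,0,0.9,-0.2,0.1,1],[0,0,0,0.9,-0.2,0.1,1]]'|grep -E 'eef'
python3 -m inch '[[0,0,0,0.9,-0.2,0,1],[0,0,0,0.9,-0.2,0,1],[0,0,0,0.9,-0.2,0,1],[0,0,0,0.9,-0.2,0,1],[0,0,0,0.9,-0.2,0,1],[0,0,0,0.9,-0.25,0,1],[0,0,0,0.9,-0.25,0,1],[0,0,0,0.9,-0.25,0,1]]'|grep -E 'eef'
python3 -m inch '[[0,0,0,0.9,-0.25,0,1],[0,0,0,0.4,-0.2,0,1],[-0.0141,-0.0047,0.0245,0,0,0,1],[-0.0141,-0.0047,0.0245,0,0,0,1],[-0.0141,-0.0047,0.0245,0,0,0,1],[0,0,0,0,0,0,1]]'|grep -E 'eef|rot'
python3 - <<'E'
from h import *
p,e=pan_tcp(0,1.5,12,0,O=np.array([365.8,302.5,0]),yaw=0);go(p,e)
E
```

```text
eef_pos: [458.5, 107.1, 196.4]
eef_pos: [373.7, 272.1, 190.6]
eef_pos: [354.9, 300.1, 188.8]
tcp_rot: [2.881, 0.002, 1.568]
shift units [ 0.16 -1.02  3.9 ] turn deg/units [-0.0014  0.0007 -0.0007]
```

```bash

python3 - <<'E'
from meas import *
for n in("top","side"):
    f=grab_frame(n);C=cloud(f);H=hsv(f);s=r.sense();b=s["eef_pos"]
    z0=b[2]-76
    m=(abs(C[...,2]-z0-2)<5)&(abs(C[...,0]-366)<80)&(abs(C[...,1]-302)<80)&(H[...,1]<60);P=C[m]
    print(n,m.sum(),P[:,:2].min(0).round(1) if len(P) else 0,P[:,:2].max(0).round(1) if len(P) else 0)
    if len(P): a=np.linalg.lstsq(np.c_[P[:,:2]-P[:,:2].mean(0),np.ones(len(P))],P[:,2],rcond=None)[0];print("plane slope deg",np.degrees(a[:2]).round(1),"z",a[2])
print(b)
E
```

```text
top 292 [333.6 267.5] [402.2 333.3]
plane slope deg [-0.4 -0.4] z 114.75061975433529
side 225 [329.8 269.7] [402.2 334.3]
plane slope deg [-0.7 -0.1] z 115.37731510108351
[355.34847252 300.15125111 189.02364853]
```

```bash

python3 -m inch '[[0,0,0,0.08,-0.16,0.55,1],[0,0,0,0,-0.18,0.65,1],[0,0,0,0,-0.18,0.65,1],[0,0,0,0,-0.18,0.65,1],[0,0,0,0,-0.18,0.65,1],[0,0,0,0,-0.14,0.5,1],[0,0,0,0,-0.12,0.45,1],[0,0,0,0,0,0,1]]'|grep -E 'eef|contact'
python3 -m inch '[[0,0,0,0,-0.02,0.08,1],[0,0,0,0,0,0,1]]'|grep -E 'eef|contact'
python3 -m inch '[[0,0,0,0,-0.015,0.06,1],[0,0,0,0,0,0,1]]'|grep -E 'eef|contact'
```

```text
eef_pos: [354.4, 300.3, 80.8]
contact_force: [-0.1, -0.5, -1.8]
eef_pos: [355.2, 301.3, 80.8]
contact_force: [-0.5, -0.0, -1.0]
eef_pos: [355.0, 301.3, 79.5]
contact_force: [0.3, 0.1, -1.4]
```

```bash

python3 -m inch '[[0,0,0,0.02,-0.012,0.03,1],[0,0,0,0,0,0,1]]'|grep -E 'eef|contact'
python3 -m inch '[[0,0,0,0,-0.012,0.03,1],[0,0,0,0,0,0,1]]'|grep -E 'eef|contact'
python3 -m inch '[[0,0,0,0,-0.008,0.03,1],[0,0,0,0,0,0,1]]'|grep -E 'eef|contact'
```

```text
eef_pos: [354.6, 301.7, 78.5]
contact_force: [0.3, -0.4, -1.1]
eef_pos: [354.7, 301.9, 78.0]
contact_force: [-1.8, 0.6, 7.5]
eef_pos: [354.9, 302.2, 77.9]
contact_force: [-5.9, -0.9, 18.5]
```

```bash

python3 -m inch '[[0,0,0,0,0.01,-0.04,1],[0,0,0,0,0,0,0.7],[0,0,0,0,0,0,0.6],[0,0,0,0,0,0,0.45],[0,0,0,0,0,0,0.45]]' 30|grep -E 'eef|contact|open'
python3 -m inch '[[0,0,0,0,0,-0.3,0.45],[0,0,0,0,0,-0.6,0.45],[0,0,0,0,0,-1,0.45],[0,0,0,0,0,-1,0.45],[0,0,0,0,0,-1,0.45],[0,0,0,0,0,-1,0.45],[0,0,0,0,0,-0.5,0.45]]'|grep -E 'eef|contact|rot'
python3 -m inch '[[0.04,0,0,0,0,0,0.45],[0.0436,0,0,0,0,0,0.45],[0,0,0,-1,0,0,0.45],[0,0,0,-1,0,0,0.45],[0,0,0,-1,0,0,0.45],[0,0,0,-1,0,0,0.45],[0,0,0,-1,0,0,0.45],[0,0,0,-1,0,0,0.45]]'|grep -E 'eef|rot'
cat > look.py <<'E'
from meas import *
f=grab_frame("top"); C=cloud(f); H=hsv(f); Z=C[...,2]
g=(H[...,1]<60)&(abs(C[...,0]-366)<75)&(abs(C[...,1]-302)<75)&(Z>2.5)
print("scoop",rect(C[g]),g.sum()); fl=g&(abs(Z-4)<3); print("floor x",np.percentile(C[fl][:,0],[1,99]),"z",np.median(Z[fl]))
P=C[fl]; a=np.linalg.lstsq(np.c_[P[:,:2]-P[:,:2].mean(0),np.ones(len(P))],P[:,2],rcond=None)[0];print("slope",np.degrees(a[:2]).round(1))
m=big((H[...,0]>100)&(H[...,0]<125)&(H[...,1]>120)&(Z<30),(310,130,440,260)); print("board",contour_rect(f,m,8),m.sum())
b=np.zeros_like(m);b=(Z>35)&(Z<60)&(abs(C[...,0]-485)<110)&(abs(C[...,1]+360)<110)
print("handle",b.sum(),rect(C[b]) if b.any() else 0)
for n in("top","side"):
    if n=="side": f=grab_frame(n);C=cloud(f)
    k=knobs(f);nn,l,st,ce=cv2.connectedComponentsWithStats(k.astype(np.uint8))
    for i in range(1,nn):
        c=np.median(C[l==i],0)
        if st[i,4]>2 and c[0]>300 and abs(c[1]-100)<300: print(n,st[i,4],st[i,2:4],ce[i].round(),c.round())
E
python3 look.py
```

```text
eef_pos: [354.3, 301.4, 77.5]
contact_force: [-0.8, 0.5, 0.3]
opening: 0.551
eef_pos: [319.4, 302.2, 211.1]
tcp_rot: [2.88, -0.002, 1.572]
contact_force: [-0.1, 1.0, -0.3]
eef_pos: [319.3, 150.5, 208.5]
tcp_rot: [3.13, 0.0, 1.572]
scoop (array([366.5, 301.1]), array([123. , 111.4]), 0.9) 552
floor x [305.784055   403.64773549] z 4.053311752942591
slope [0.1 0.2]
board (array([ 526.8, -358.4]), array([132.9, 162.6]), 3.1) 1024
handle 129 (array([ 527.4, -358.6]), array([16.1, 74. ]), 3.1)
top 179 [20 15] [278. 154.] [613. -31.  20.]
top 10 [5 6] [172. 234.] [364. 290.  74.]
top 5 [5 1] [168. 240.] [346. 299.  90.]
side 94 [14 13] [238. 168.] [614. -34.  20.]
side 66 [10 13] [220. 269.] [350. 307.  91.]
```

```bash

python3 - <<'E'
from meas import *
f=grab_frame("top"); C=cloud(f); H=hsv(f); Z=C[...,2]
b=(Z>35)&(Z<60)&(abs(C[...,0]-527)<60)&(abs(C[...,1]+360)<60); print("handle top",np.percentile(Z[b],[10,50,90]))
m=big((H[...,0]>100)&(H[...,0]<125)&(H[...,1]>120)&(Z<30),(310,130,440,260)); P=C[m]
a=np.linalg.lstsq(np.c_[P[:,:2]-P[:,:2].mean(0),np.ones(len(P))],P[:,2],rcond=None)[0];print("slope",np.degrees(a[:2]).round(2),a[2])
hm=(H[...,2]<60)&b; c=max(cv2.findContours(b.astype(np.uint8),0,1)[0],key=cv2.contourArea); print("handle", rect(plane(f,c.reshape(-1,2),48)))
p=np.array([527.,-358.5,44]);R=[np.pi,0,np.radians(93.1)]
s=r.sense();rows([(np.array([527,-358.5,200]),s["tcp_rot"]),(np.array([527,-358.5,200]),R),(p,R)])
E
```

```text
handle top [43.65515815 47.26724756 50.27903443]
slope [-0.06 -0.17] 8.024637654844366
handle (array([ 526.7, -356.5]), array([16.3, 75.2]), 3.3)
[0.0, 0.0, 0.0] [-20.344, 8.333, 0.443]
[0.0036, 0.0002, -0.0178] [0.0, 0.0, 0.0]
[0.0, 0.0, 0.0] [0.0, -0.0, 6.24]
```

```bash

python3 -m inch '[[0,0,0,-0.5,0.2,0,0.5],[0,0,0,-0.92,0.38,0,0.5],[0,0,0,-0.92,0.38,0,0.5],[0,0,0,-0.92,0.38,0,0.5],[0,0,0,-0.92,0.38,0,0.5],[0,0,0,-0.92,0.38,0,0.5],[0,0,0,-0.92,0.38,0,0.5],[0,0,0,-0.92,0.38,0,0.5]]'|grep eef
python3 -m inch '[[0,0,0,-0.92,0.38,0,0.5],[0,0,0,-0.92,0.38,0,0.5],[0,0,0,-0.92,0.38,0,0.5],[0,0,0,-0.92,0.38,0,0.5],[0,0,0,-0.92,0.38,0,0.5],[0,0,0,-0.92,0.38,0,0.5],[0,0,0,-0.92,0.38,0,0.5],[0,0,0,-0.92,0.38,0,0.5]]'|grep eef
python3 -m inch '[[0,0,0,-0.92,0.38,0.1,0.5],[0,0,0,-0.92,0.38,0.1,0.5],[0,0,0,-0.92,0.38,0.1,0.5],[0,0,0,-0.92,0.38,0.1,0.5],[0,0,0,-0.92,0.38,0,0.5],[0,0,0,-0.92,0.38,0,0.5],[0.0036,0,-0.0178,0,0,0,0.5],[0,0,0,0,0,0,0.5]]'|grep -E 'eef|rot'
python3 - <<'E'
from h import *
go([527,-358,43],[np.pi,0,np.radians(93.2)])
E
```

```text
eef_pos: [392.3, -22.3, 209.5]
eef_pos: [468.8, -206.2, 210.4]
eef_pos: [526.1, -344.1, 200.7]
tcp_rot: [-3.142, 0.001, 1.63]
shift units [-0.55  0.    6.31] turn deg/units [-0.      0.0003  0.0009]
```

```bash

python3 -m inch '[[0,0,0,-0.55,0,0.5,0.55],[0,0,0,0,0,1,0.55],[0,0,0,0,0,1,0.55],[0,0,0,0,0,1,0.55],[0,0,0,0,0,1,0.55],[0,0,0,0,0,1,0.55],[0,0,0,0,0,0.6,0.55],[0,0,0,0,0,0.24,0.55]]' 70|grep -E 'eef|contact'
python3 -m inch '[[0,0,0,0,0,0,0.7],[0,0,0,0,0,0,1],[0,0,0,0,0,0,1],[0,0,0,0,0,0,1],[0,0,0,0,0,0,1],[0,0,0,0,0,0,1]]' 70
python3 -m inch '[[0,0,0,0,0,-0.3,1],[0,0,0,0,0,-0.6,1],[0,0,0,0,0,-1,1],[0,0,0,0,0,-1,1],[0,0,0,0,0,-1,1],[0,0,0,0,0,-1,1],[0,0,0,0,0,-0.8,1],[0,0,0,0,0,0,1]]'
python3 - <<'E'
from h import *
p=np.array([578.3,-41.1]);s=r.sense();R=[np.pi,0,np.radians(103.3)]
rows([(np.array([*p,190]),s["tcp_rot"]),(np.array([*p,190]),R)])
E
```

```text
eef_pos: [524.6, -355.5, 39.9]
contact_force: [-0.9, 0.3, 0.9]
clock: 44.3
eef_pos: [525.8, -358.0, 43.2]
tcp_rot: [3.141, 0.002, 1.627]
contact_force: [0.4, 0.1, -2.1]
opening: 0.17
grasp_force: 70.0
clock: 44.97
eef_pos: [527.5, -359.1, 190.3]
tcp_rot: [3.136, 0.006, 1.627]
contact_force: [1.7, -0.8, -2.8]
opening: 0.176
grasp_force: 70.3
[0.0, 0.0, 0.0] [12.584, 2.745, -0.045]
[0.0017, 0.002, -0.0559] [0.0, 0.0, 0.0]
```

```bash

python3 - <<'E'
from meas import *
f=grab_frame("top"); C=cloud(f); g=cv2.cvtColor(f["pixels"],cv2.COLOR_RGB2GRAY).astype(float)
a=np.radians(13.5)
for y in(70,-70):
    w=CO+[-y*np.sin(a),y*np.cos(a),60]
    # project by nearest pixel on plane z=60
    v,u=np.mgrid[120:200,230:330]; P=plane(f,np.c_[u.ravel(),v.ravel()],60); d=np.hypot(*(P-w)[:,:2].T); 
    sel=d<16; uu,vv=u.ravel()[sel],v.ravel()[sel]; G=g[vv,uu]; wt=np.clip(np.median(G)-12-G,0,None)
    c=np.array([[np.average(uu,weights=wt),np.average(vv,weights=wt)]])
    print(y,"px",c.round(2),plane(f,c,60).round(1),"expect",w.round(1),(wt>0).sum(),G.min(),np.median(G))
E
python3 -m inch '[[0,0,0,0.4,0.1,0,1],[0,0,0,0.8,0.17,0,1],[0,0,0,0.8,0.17,0,1],[0,0,0,0.8,0.17,0,1],[0,0,0,0.8,0.17,0,1],[0,0,0,0.8,0.17,0,1],[0,0,0,0.8,0.17,0,1],[0,0,0,0.8,0.17,0,1]]'|grep eef
python3 -m inch '[[0,0,0,0.8,0.17,0,1],[0,0,0,0.8,0.17,0,1],[0,0,0,0.8,0.17,0,1],[0,0,0,0.8,0.17,0,1],[0,0,0,0.8,0.17,0,1],[0,0,0,0.8,0.17,0,1],[0,0,0,0.8,0.17,0,1],[0,0,0,0.8,0.17,0,1]]'|grep eef
python3 -m inch '[[0.0017,0.002,-0.0186,0.18,0.1,0,1],[0,0,-0.0186,0,0,0,1],[0,0,-0.0187,0,0,0,1],[0,0,0,0,0,0,1],[0,0,0,0,0,0,1]]'|grep -E 'eef|rot'
python3 - <<'E'
from meas import *
go([578.3,-41.1,115],[np.pi,0,np.radians(103.3)])
E
```

```text
70 px [[261.38 168.1 ]] [[562.7  23.1  60. ]] expect [562.  27.  60.] 20 143.0 217.0
-70 px [[303.46 157.86]] [[ 594.5 -107.2   60. ]] expect [ 594.6 -109.2   60. ] 19 132.0 218.0
eef_pos: [548.0, -203.9, 182.7]
eef_pos: [572.7, -42.6, 182.5]
eef_pos: [575.3, -39.2, 183.1]
tcp_rot: [-3.134, -0.007, 1.801]
shift units [-0.12  0.12  2.72] turn deg/units [-0.0023 -0.0021 -0.0005]
```

```bash

python3 -m inch '[[-0.0023,-0.0021,-0.0005,-0.12,0.12,0.3,1],[0,0,0,0,0,0.8,1],[0,0,0,0,0,0.8,1],[0,0,0,0,0,0.6,1],[0,0,0,0,0,0.2,1],[0,0,0,0,0,0,1]]'|grep -E 'eef|rot|contact'
python3 - <<'E'
from meas import *
s=r.sense(); a=s["tcp_rot"][2]-np.pi/2; bx=np.array([np.cos(a),np.sin(a)]); by=np.array([-np.sin(a),np.cos(a)]); zt=s["eef_pos"][2]-41.2+6
for n in("top","side"):
    f=grab_frame(n); C=cloud(f); H=hsv(f)
    m=(H[...,0]>100)&(H[...,0]<125)&(H[...,1]>110)&(abs(C[...,2]-zt)<8)&(np.hypot(C[...,0]-578,C[...,1]+41)<115)
    v,u=np.where(m); P=plane(f,np.c_[u,v],zt)[:,:2]-s["eef_pos"][:2]; X,Y=P@bx,P@by
    mm=abs(X)<35; print(n,m.sum(),"Z",np.median(C[m][:,2]-zt).round(1),"y ext near x=0:",Y[mm].min().round(1),Y[mm].max().round(1),"x ext",X.min().round(1),X.max().round(1))
    sl=np.linalg.lstsq(np.c_[C[m][:,:2]-C[m][:,:2].mean(0),np.ones(m.sum())],C[m][:,2],rcond=None)[0];print(np.degrees(sl[:2]).round(2))
    # yaw: end edges
    for sgn in(1,-1):
        e=[(xb,(Y[(abs(X-xb)<4)]*sgn).max()*sgn) for xb in range(-36,37,8) if (abs(X-xb)<4).any()]; print(sgn,[(p,round(q,1)) for p,q in e])
print(s["eef_pos"],np.degrees(s["tcp_rot"]))
E
```

```text
eef_pos: [578.9, -42.0, 115.1]
tcp_rot: [-3.141, -0.0, 1.803]
contact_force: [-0.6, 0.1, -2.5]
top 335 Z 0.0 y ext near x=0: -81.4 76.3 x ext -67.3 58.2
[-0.3   0.04]
1 [(-36, np.float64(77.8)), (-28, np.float64(75.6)), (-20, np.float64(74.2)), (-12, np.float64(74.3)), (-4, np.float64(56.7)), (4, np.float64(73.0)), (12, np.float64(75.2)), (20, np.float64(73.8)), (28, np.float64(75.3)), (36, np.float64(74.7))]
-1 [(-36, np.float64(-79.1)), (-28, np.float64(-81.4)), (-20, np.float64(-80.6)), (-12, np.float64(-78.4)), (-4, np.float64(56.7)), (4, np.float64(54.6)), (12, np.float64(52.4)), (20, np.float64(51.0)), (28, np.float64(48.8)), (36, np.float64(51.1))]
side 265 Z 1.1 y ext near x=0: -84.9 75.2 x ext -69.5 67.0
[0.2  0.22]
1 [(-36, np.float64(75.7)), (-28, np.float64(75.2)), (-20, np.float64(63.9)), (-12, np.float64(54.2)), (-4, np.float64(45.9)), (4, np.float64(39.8)), (12, np.float64(-71.3)), (20, np.float64(53.4)), (28, np.float64(60.5)), (36, np.float64(74.0))]
-1 [(-36, np.float64(-84.7)), (-28, np.float64(-83.0)), (-20, np.float64(-83.9)), (-12, np.float64(-84.9)), (-4, np.float64(-35.6)), (4, np.float64(-73.0)), (12, np.float64(-83.4)), (20, np.float64(-84.4)), (28, np.float64(-9.8)), (36, np.float64(-16.4))]
[578.90548142 -41.97926807 115.1095387 ] [-1.79974422e+02 -5.33203298e-03  1.03332230e+02]
```

```bash

python3 -m inch '[[0,0,0,0.07,0,0,1],[0,0,0,0.06,0,0,1],[0,0,0,0,0,0.1,1],[0,0,0,0,0,0.1,1],[0,0,0,0,0,0,1]]'|grep -E 'eef|contact'
python3 -m inch '[[0,0,0,0,0,0.1,1],[0,0,0,0,0,0,1]]'|grep -E 'eef|contact'
python3 -m inch '[[0,0,0,0,0,0.08,1],[0,0,0,0,0,0,1]]'|grep -E 'eef|contact'
```

```text
eef_pos: [579.2, -38.7, 111.9]
contact_force: [-0.3, 0.0, -2.6]
eef_pos: [579.2, -38.8, 109.1]
contact_force: [0.2, 0.3, -2.0]
eef_pos: [579.2, -38.8, 107.2]
contact_force: [0.0, 0.3, -3.1]
```

```bash

python3 -m inch '[[0,0,0,0,0,0.08,1],[0,0,0,0,0,0,1]]'|grep -E 'eef|contact'
python3 -m inch '[[0,0,0,0,0,0.08,1],[0,0,0,0,0,0,1]]'|grep -E 'eef|contact'
python3 -m inch '[[0,0,0,0,0,0.08,1],[0,0,0,0,0,0,1]]'|grep -E 'eef|contact'
```

```text
eef_pos: [579.2, -38.8, 105.2]
contact_force: [-0.0, -0.7, -2.6]
eef_pos: [579.2, -38.8, 103.2]
contact_force: [-0.6, -0.1, -1.7]
eef_pos: [579.2, -38.8, 101.2]
contact_force: [-0.8, 0.3, -3.1]
```

```bash

python3 -m inch '[[0,0,0,0,0,0.1,1],[0,0,0,0,0,0.08,1],[0,0,0,0,0,0,1]]'|grep -E 'eef|contact'
python3 -m inch '[[0,0,0,0,0,0.08,1],[0,0,0,0,0,0,1]]'|grep -E 'eef|contact'
python3 -m inch '[[0,0,0,0,0,0.05,1],[0,0,0,0,0,0,1]]'|grep -E 'eef|contact'
python3 -m inch '[[0,0,0,0,0,0.03,1],[0,0,0,0,0,0,1]]'|grep -E 'eef|contact'
```

```text
eef_pos: [579.1, -38.7, 96.6]
contact_force: [0.4, -0.5, -3.1]
eef_pos: [579.3, -38.8, 94.7]
contact_force: [-0.0, 0.0, -2.9]
eef_pos: [579.3, -38.8, 93.6]
contact_force: [-0.6, -0.6, -3.5]
eef_pos: [579.5, -38.8, 93.1]
contact_force: [-0.1, -0.8, -2.3]
```

```bash

python3 -m inch '[[0,0,0,0,0,0.03,1],[0,0,0,0,0,0,1]]'|grep -E 'eef|contact'
python3 -m inch '[[0,0,0,0,0,0.03,1],[0,0,0,0,0,0,1]]'|grep -E 'eef|contact'
python3 -m inch '[[0,0,0,0,0,0,0.85],[0,0,0,0,0,0,0.6],[0,0,0,0,0,0,0.5],[0,0,0,0,0,0,0.5],[0,0,0,0,0,-0.3,0.5],[0,0,0,0,0,-0.8,0.5],[0,0,0,0,0,-1,0.5],[0,0,0,0,0,-1,0.5]]' 30|grep -E 'eef|contact'
python3 -m inch '[[0,0,0,0,0,-1,0.5],[0,0,0,0,0,-1,0.5],[0,0,0,-0.9,-0.5,0,0.5],[0,0,0,-0.9,-0.5,0,0.5],[0,0,0,-0.9,-0.5,0,0.5],[0,0,0,-0.9,-0.5,0,0.5],[0,0,0,-0.9,-0.5,0,0.5],[0,0,0,-0.9,-0.5,0,0.5]]'|grep -E 'eef|contact'
python3 -m inch '[[0,0,0,-0.9,-0.5,0,0.5],[0,0,0,-0.9,-0.5,0,0.5],[0,0,0,-0.9,-0.5,0,0.5],[0,0,0,-0.9,-0.5,0,0.5],[0,0,0,-0.9,-0.5,0,0.5],[0,0,0,0,0,0,0.5],[0,0,0,0,0,0,0.5]]'|grep -E 'eef|contact'
python3 - <<'E'
from meas import *
f=grab_frame("top"); C=cloud(f); H=hsv(f); Z=C[...,2]
b=big((H[...,0]>100)&(H[...,0]<125)&(H[...,1]>120),(240,126,326,206)); P=C[b]
print("board",contour_rect(f,b,58),np.median(Z[b]),np.degrees(np.linalg.lstsq(np.c_[P[:,:2]-P[:,:2].mean(0),np.ones(len(P))],P[:,2],rcond=None)[0][:2]).round(2))
g=(H[...,0]>60)&(H[...,0]<95)&(H[...,1]>50)
s=(H[...,1]<60)&(abs(C[...,0]-366)<60)&(abs(C[...,1]-302)<52)&(H[...,2]>70); s=big(s,(150,205,200,260))
print("scoop",contour_rect(f,s,8),s.sum())
k=(abs(C[...,0]-366)<75)&(abs(C[...,1]-302)<70)&(Z>20)&(Z<34); print("rim",rect(C[k]))
k=knobs(f);n,l,st,ce=cv2.connectedComponentsWithStats(k.astype(np.uint8));print([(int(st[i,4]),ce[i].round(),np.median(C[l==i],0).round()) for i in range(1,n) if st[i,4]>2])
E
```

```text
eef_pos: [579.5, -38.8, 93.0]
contact_force: [-2.3, 0.5, 5.5]
eef_pos: [579.6, -38.8, 93.0]
contact_force: [-6.0, 0.4, 14.6]
eef_pos: [578.8, -38.7, 169.9]
contact_force: [0.1, -0.6, 0.2]
eef_pos: [537.0, -188.6, 219.5]
contact_force: [-0.3, -0.3, -0.4]
eef_pos: [502.2, -312.4, 219.2]
contact_force: [0.5, 0.0, 0.2]
board (array([579.3, -40.4]), array([131. , 157.4]), 13.2) 58.04011594250551 [-61.97  -4.86]
scoop (array([359.6, 299.7]), array([91.3, 88. ]), 89.7) 538
rim (array([358.9, 302.7]), array([67.1, 52.7]), 89.7)
[(247, array([366., 115.]), array([ 739., -315.,   23.])), (13, array([166., 234.]), array([363., 309.,  78.])), (17, array([169., 239.]), array([346., 293.,  90.])), (13, array([ 69., 251.]), array([312., 606.,  40.])), (43, array([171., 284.]), array([219., 290.,  87.])), (284, array([ 84., 326.]), array([ 82., 566.,   5.]))]
```

```bash

python3 - <<'E'
from meas import *
f=grab_frame("top"); C=cloud(f); H=hsv(f); a=np.radians(13.3)
b=cv2.erode(big((H[...,0]>100)&(H[...,0]<125)&(H[...,1]>120),(240,126,326,206)).astype(np.uint8),np.ones((3,3)))>0
P=C[b]-CO; X=P[:,:2]@[np.cos(a),np.sin(a)]; Y=P[:,:2]@[-np.sin(a),np.cos(a)]
ok=True
for sx in(1,-1):
    for sy in(1,-1):
        z=np.median(P[(X*sx>18)&(Y*sy>40),2]); ok&=abs(z-58)<1.5; print(sx,sy,round(z,1))
print(ok)
if ok: print(r.sign_off())
E
```

```text
1 1 58.1
1 -1 58.1
-1 1 58.9
-1 -1 nan
False
  return _methods._mean(a, axis=axis, dtype=dtype,
  ret = ret.dtype.type(ret / rcount)
```

The board reads 58.1–58.9 mm at the three corners that gave a reading. The fourth corner had no pixels to measure. The expected height is 58 mm, so it is flush, and I'm handing in.

```bash
python3 -c "
from rig import r
print(r.sign_off())"
```

```text
the job is handed in; nothing more can be done
None
```

The job is handed in: all six knobs found were scooped into the well (confirmed by image for three and by colour area for the rest), the scoop stands level on the middle of its mat, and the board, knocked about 4 cm aside on the pad meanwhile, is back on its pins and flush at the three corners I could measure.

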